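Gang four rails under a press screw of unknown hand

ROBOT

A 7-joint arm with a two-finger parallel gripper is mounted at the origin on the work surface; the furniture and walls round the work are solid. World frame = base frame: x ahead of the robot, y to its left, z up, the work surface at z = 0. Lengths are in m, angles in rad, forces in N, time in s.
With the tool pointing down it reaches from about 0.425 to 0.975 m from the base axis. Payload 16.7 kg.
Tool frame: the origin (TCP) lies midway between the tips of the shut fingers; the grasp point (between the pads) lies 19 mm behind it; z points along the fingers, x is the direction in which the jaws open and shut, and the axes are right-handed (so a half turn about z gives the same grasp; the last joint's range is limited). The gripper opens to 85 mm and grips with 20 to 120 N. Pads are 22 mm wide; open, the fingers measure 114 mm over their backs; the gripper's body (76 mm by 85 mm) begins 54 mm behind the grasp point. The pads swing forward as they close: fully open they stand 13 mm farther back than shut.
Start: joints at [1.046, 0.426, 0.074, 1.606, -0.034, 1.111, -0.067], TCP at [0.247, -0.628, 0.231] pointing down, gripper open.
Joint ranges: [-2.85, 2.85], [-0.5, 2.14], [-1.23, 1.37], [0.21, 2.46], [-1.02, 4.16], [0.16, 2.05], [-2.73, 2.73]. Speed limits (rad/s): [1.89, 1.89, 2.39, 2.39, 3.01, 3.01, 3.01].

INTERFACE

Orientations are given as a rotation vector (axis times angle).
In Python, from rig import r gives the robot as it stands.
- The arm moves only by the tool jog_arm, never from a script. Its argument "deltas" is a list of rows, each a list of 7 numbers: the shift along the tool's x, y, z in cm, then the turn, a rotation vector about the tool's x, y, z in rad, then the finger opening in cm, from 0 to 8.54. A call has 1 to 20 rows; each row shifts and turns the commanded pose from where the row before left it, along the tool's axes as they then stand; what a row does not reach is not made up. A row lasts 1/12 s, in which the tool goes at most 41.7 mm and 7.16 degrees, less where a joint would pass 70% of its speed; a pose out of reach is approached as far as the arm can. A call is refused whole if a number of a shift passes 4.17 or a number of a turn 0.125, either way. A call with a gripper value outside its range is refused whole. The fingers move at their own pace and stop on an object; "force" is the grip in N (left out, the last holds). Time passes only in rows, so rows that do not move let the fingers close. It gives the time, the measured TCP pose, the force and the opening at its end, in the units of the state.
- r.state(): the state, without advancing time (a new reading comes with each control period).
- r.get_image(name): name is "scene" or "side" or "wrist"; returns the picture (480x640x3 uint8, blue, green, red); there is no depth.
- r.camera_model(name): a dict with "fx", "fy", "cx", "cy" (pixels), "k1" (the pictures are not rectified: a ray, as slopes to the right and down, at radius r is drawn at 1 + k1 r^2 times it, then the intrinsics apply), "eye" and "rotation" of the camera in the world. Camera axes: x right, y up, looking along -z (the intrinsics and any distortion apply to the point x, -y, -z); pixel columns grow to the right and rows downward; lengths in m; the calibration is good to about 2 mm. A picture is of the moment at which its call begins: read the wrist's pose just before it. camera_model takes no time and is no camera call; for the wrist camera it gives the pose at the moment of the call.
- r.finish_job(): hands the job in, once; it reports no verdict.
Trained networks look in the newest picture that a camera, given by its name, has taken for a name from the list of things; names that differ only in an ending like _2 or _b are one class to them, and where a whole thing is asked for, a point or a joint stands for the part that bears it (a point fixed in the world has none). Each returns a list of dicts, best first, with "conf" (0 to 1); they miss things now and then, are a little off and sometimes report something else, mostly with a low value. They report only what shows in the picture. A call takes as long as a camera call.
- r.masks_of(camera, query): "region" (480x640 bool, what is visible of it) and "extent" ([left, top, right, bottom] in pixels, round what is visible of it).
The state is a dict: "time_s": time; "joint_pos": joint angles; "joint_vel": joint speeds; "joint_efforts": joint torques, N m; "eef_pos": TCP position; "ee_rot": TCP orientation; "force": force on the tool from outside, world axes, zero at the start; "torque": the same for the moment, N m; "finger_gap": finger opening in m.
Only numpy, scipy, OpenCV 4.12 (cv2) and the standard library are available. Lean on these libraries where they do the work, as an engineer would, in place of code of your own. Each camera call takes 0.05 s, during which the arm holds its last target.

TASK

Put the loose rail flat on the ganging board behind the three already there, parallel to them, and slide all four together as one block until they sit tight against the stop, square and with their ends still close to the fence. Then turn the press handle to clamp the row firmly: the screw is backed right off and may be left- or right-handed, so feel which way it gives. Let go of everything, and leave the tin and the wax standing where they are.

Things in the scene. Friction and masses are not known exactly. Their poses are not given: they have to be found in the camera images.
- stop_face (a point): Point on the fixed ganging board's top (8 mm above the bench), at the foot of the face of its stop (160 mm long, 24 mm high), midway along it. z up; +y away from the stop towards the open end (board ends at y = 315 mm); +x towards the fence. Rails lie across the board, length along x; centres when home: x about 0, y = 22.5, 67.5, 112.5, 157.5 mm. Sliding all four takes 2 to 3 N.
- fence_face (a point): Foot of the fence's face: x = 75 mm, y = 200 mm in stop_face's frame, same axes. The fence is a batten 16 mm thick, 22 mm high, along the whole far side of the board. The plywood board ends at x = -85 mm, with no wall on that side. Rails centred at x = 0 clear the fence by 5 mm.
- press_axis (a point): Underside of the screw press's steel arm (44 mm wide along the row), 52 mm above the bench, on the screw axis: x = 0, y = 45 mm in stop_face's frame, same axes. The arm comes from a post at the fence, and carries a grey housing (80 x 60 mm, top 88 mm above the bench) with the handle on top. Rails on the board pass beneath.
- handle_grip (a point): Centre of the press's T-handle, on its vertical turning axis, 109 mm above the bench: a steel bar 90 mm long (its own y; along the row as found), 14 mm wide, 18 mm high. As found a solid stop blocks it one way (within 0.03 rad); the other way it turns, friction 0.3 N m, to 1.45 rad. Which way varies and is hidden. Shoe meets rails at about 1.0 rad, clamps by 1.1 to 1.2; it stays when let go.
- shoe_a: One of two nested steel plates that form the press's shoe, 46 mm (along x of stop_face) x 40 mm, 8 mm thick, under the arm over y = 25 to 65 mm. Origin: centre of its underside, 40 mm above the bench as found, 10 mm above rails on the board (tops at 30 mm). Turning the handle drives one of the two plates down, 10 mm a radian, and draws the other up into the arm; the one that comes down clamps.
- shoe_b: The other plate of the shoe, same size, shape and starting place as shoe_a.
- rail_1_mid (a point): An offcut of dark wooden rail, 45 x 140 x 22 mm, 0.1 kg, no markings. The point is its centre, 11 mm above its underside; its own y runs along its 140 mm length, z up. As found on the board, nearest the stop, slightly askew, a gap of 6 to 15 mm short of the stop.
- rail_2_mid (a point): An offcut of dark wooden rail, 45 x 140 x 22 mm, 0.1 kg, no markings. The point is its centre, 11 mm above its underside; its own y runs along its 140 mm length, z up. As found on the board, second from the stop, slightly askew, with a gap before the first.
- rail_3_mid (a point): An offcut of dark wooden rail, 45 x 140 x 22 mm, 0.1 kg, no markings. The point is its centre, 11 mm above its underside; its own y runs along its 140 mm length, z up. As found on the board, third from the stop, slightly askew, with a gap before the second; its farther edge is at most about 185 mm from the stop.
- rail_4_mid (a point): An offcut of dark wooden rail, 45 x 140 x 22 mm, 0.1 kg, no markings. The point is its centre, 11 mm above its underside; its own y runs along its 140 mm length, z up. The loose rail: as found it lies flat on the bench to the left of the board, beside the tin and the wax, at any yaw.
- button_tin: A round tin, 72 mm across, 44 mm high; a bystander left of the board. Origin at the centre of its underside.
- beeswax: A round brown cake of wax, 62 mm across, 22 mm high; a bystander left of the board. Origin at the centre of its underside.

How it is judged:
By the outcome, as a careful person would: the job done as asked, in the order asked, and still so for the second after the job is handed in, with the robot touching nothing.
It also fails if it takes over 69 s, if anything falls off the work surface, if the arm or the gripper's body presses on something with over 40 N, if the wrist force passes 120 N, or if a joint passes its speed limit or range.

## Working session

There is one attempt and no reset: what is moved stays moved. The work goes in short steps, Python scripts to look and compute and a tool call to move; the robot and the scene stay as the last step left them, time stands still between calls to the robot, and variables do not carry over. Pictures are saved under pics/ and viewed, and the job is handed in when it is done.

Besides the shell and the picture viewer there is one more tool, called after "Emit:" as name(argument=value, ...), one argument or row to a line, values as JSON. jog_arm: Moves the arm, as the interface text tells. Its arguments: {"type":"object","properties":{"deltas":{"type":"array","items":{"type":"array","items":{"type":"number"}}},"force":{"type":"number"}},"required":["deltas"]}

```bash
ls; mkdir -p pics; python3 - <<'E'
from rig import r
import cv2
s=r.state();print({k:(v if isinstance(v,float) else [round(float(x),3) for x in (v if hasattr(v,'__len__') else [v])]) for k,v in s.items()})
for n in ['scene','side','wrist']:
    cv2.imwrite(f'pics/{n}0.png',r.get_image(n)); m=r.camera_model(n); print(n,m)
E
```

```text
pics
{'time_s': 0.0, 'joint_pos': [1.046, 0.427, 0.074, 1.607, -0.034, 1.111, -0.067], 'joint_vel': [-0.0, -0.001, -0.0, 0.0, -0.002, -0.001, -0.001], 'joint_efforts': [-0.0, -94.981, 3.761, -46.349, 0.019, 0.01, -0.0], 'eef_pos': [0.247, -0.628, 0.231], 'ee_rot': [-2.596, 1.768, 0.002], 'force': [0.278, -0.337, -0.385], 'torque': [0.013, -0.009, -0.025], 'finger_gap': 0.08565264447846237}
scene {'fx': 549.435837235664, 'fy': 549.435837235664, 'cx': 319.86097798919315, 'cy': 236.04239616254378, 'k1': 0.004435030747704054, 'eye': array([-0.27686947,  0.84905006,  0.59066207]), 'rotation': array([ 0.56260175, -1.28107839, -2.01553523])}
side {'fx': 585.7080920938364, 'fy': 585.7080920938364, 'cx': 320.9488582665356, 'cy': 235.54905716539415, 'k1': -0.08759971553798579, 'eye': array([0.29552419, 1.07801281, 0.90855947]), 'rotation': array([ 0.13523115, -1.23086866, -2.72539202])}
wrist {'fx': 376.893114864193, 'fy': 376.893114864193, 'cx': 320.3261951777218, 'cy': 237.20526163961082, 'k1': -0.026864757359852574, 'eye': array([ 0.32035519, -0.59999789,  0.37258503]), 'rotation': array([-0.27342744,  0.18639629, -1.18600766])}
```

View pics/scene0.png

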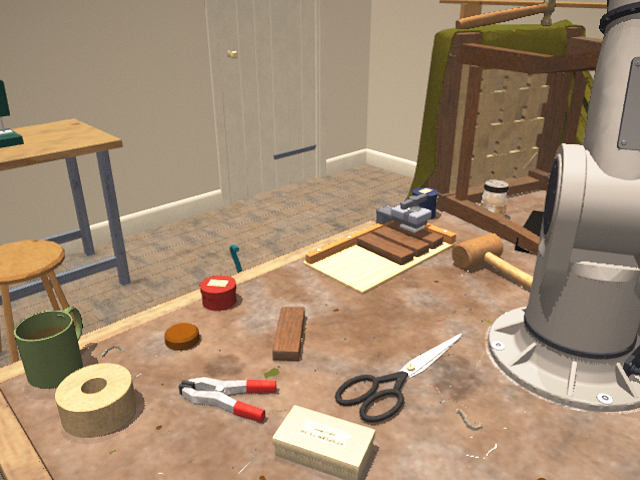

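View pics/side0.png

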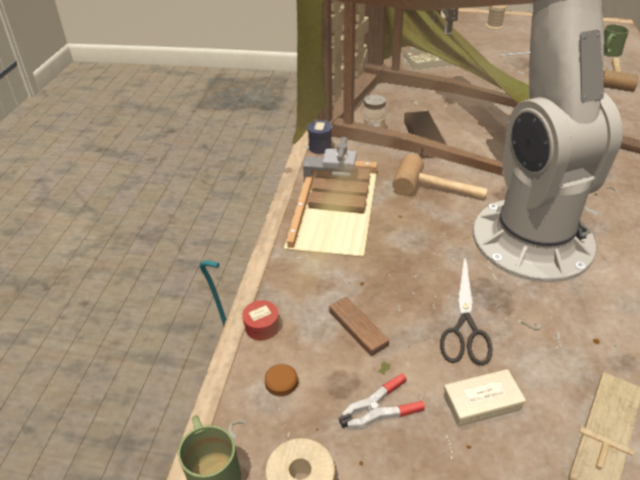

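View pics/wrist0.png

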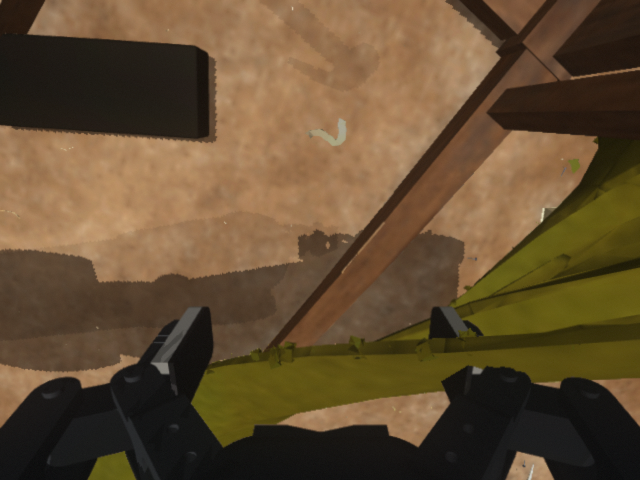

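```bash
cat > h.py <<'E'
import numpy as np, cv2
from scipy.spatial.transform import Rotation as R
from rig import r
def ray(m,u,v):
    d=np.array([(u-m['cx'])/m['fx'],(v-m['cy'])/m['fy']]); p=d.copy()
    for _ in range(20): p=d/(1+m['k1']*(p@p))
    return R.from_rotvec(m['rotation']).apply([p[0],-p[1],-1.])
def onz(m,u,v,z):
    d=ray(m,u,v); e=np.array(m['eye']); return e+d*(z-e[2])/d[2]
def proj(m,P):
    c=R.from_rotvec(m['rotation']).inv().apply(np.asarray(P,float)-m['eye']); p=np.stack([c[...,0]/-c[...,2],-c[...,1]/-c[...,2]],-1)
    p=p*(1+m['k1']*(p**2).sum(-1,keepdims=True)); return p*[m['fx'],m['fy']]+[m['cx'],m['cy']]
def st():
    s=r.state();print(round(s['time_s'],2),'pos',np.round(s['eef_pos'],4),'rot',np.round(R.from_rotvec(s['ee_rot']).as_matrix()[:,0],3),np.round(R.from_rotvec(s['ee_rot']).as_matrix()[:,2],3),'F',np.round(s['force'],1),'T',np.round(s['torque'],2),'gap',round(s['finger_gap'],4),'q',np.round(s['joint_pos'],2));return s
E
python3 - <<'E'
from h import *
im=r.get_image('side');m=r.camera_model('side')
for q in ['rail_4_mid','button_tin','beeswax','handle_grip','shoe_a']:
    for d in r.masks_of('side',q):
        g=d['region'].astype(np.uint8)
        c=cv2.minAreaRect(np.argwhere(g)[:,::-1].astype(np.float32)); print(q,round(d['conf'],2),np.round(d['extent']),c, g.sum())
ims=cv2.resize(im[130:290,260:420],(800,800),interpolation=cv2.INTER_CUBIC);cv2.imwrite('pics/s1.png',ims[:600])
im=r.get_image('scene');cv2.imwrite('pics/s2.png',cv2.resize(im[170:300,290:470],None,fx=4.4,fy=4.4,interpolation=cv2.INTER_CUBIC))
E
```

```text
rail_4_mid 0.68 [328. 298. 390. 354.] ((358.0000305175781, 325.5000305175781), (68.58935546875, 24.748735427856445), 45.0) 1584
button_tin 0.89 [241. 301. 278. 343.] ((261.4706115722656, 320.38238525390625), (39.775840759277344, 36.62287902832031), 75.96376037597656) 1229
beeswax 0.56 [263. 364. 300. 400.] ((281.0000305175781, 380.0), (32.25522994995117, 34.78504943847656), 71.56504821777344) 923
handle_grip 0.62 [338. 140. 345. 160.] ((341.5, 148.5), (23.0, 9.0), 90.0) 172
```

View pics/s1.png

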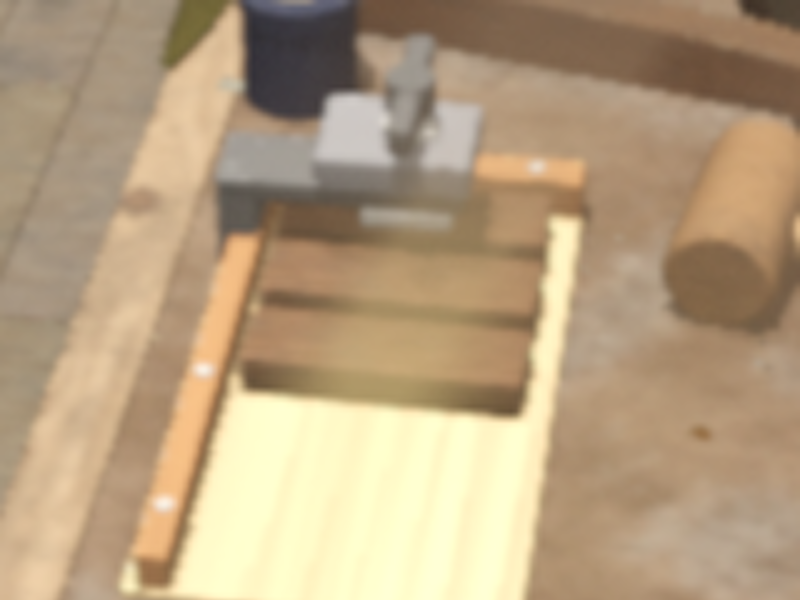

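View pics/s2.png

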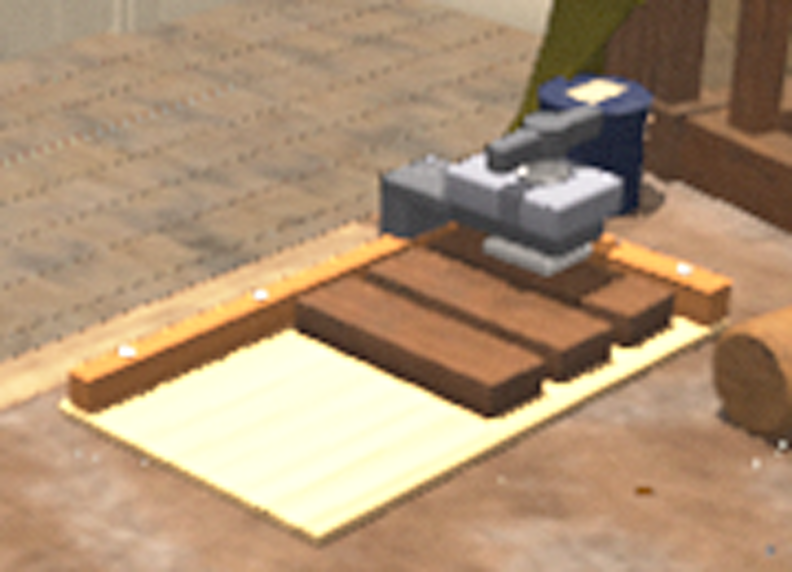

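```bash
python3 - <<'E'
from h import *
m=r.camera_model('scene');n=r.camera_model('side')
a=lambda u,v:(290+u/4.4,170+v/4.4)
b=lambda u,v:(260+u/5,130+v/5)
for nm,p,mm,z in [('open/near',a(318,533),m,.008),('open/fence',a(62,403),m,.008),('stop/near',a(728,322),m,.008),('open/fence',b(120,588),n,.008),
 ('stop/near top',b(585,160),n,.032),('stop/near foot side',b(580,217),n,.008),('fence end top L',b(133,557),n,.030),('fence end top R',b(173,562),n,.03),
 ('handle near end',b(403,140),n,.118),('handle far',b(420,38),n,.118)
]:
    print(nm,np.round(onz(mm,*p,z),4))
# rail4 side corners
print('rail4',[np.round(onz(n,u,v,.022),4) for u,v in [(346,298),(328.5,308),(388,344)]], onz(n,358,325,.018))
print('tin',onz(n,261,314,.044),'wax',onz(n,281,378,.022))
s2=r.get_image('side');cv2.imwrite('pics/r4.png',cv2.resize(s2[290:365,315:405],None,fx=8,fy=8,interpolation=cv2.INTER_CUBIC))
E
```

```text
open/near [0.3821 0.1218 0.008 ]
open/fence [0.5622 0.1231 0.008 ]
stop/near [ 0.3831 -0.2094  0.008 ]
open/fence [0.5664 0.1241 0.008 ]
stop/near top [ 0.3887 -0.2149  0.032 ]
stop/near foot side [ 0.3885 -0.1966  0.008 ]
fence end top L [0.5584 0.1263 0.03  ]
fence end top R [0.5399 0.1269 0.03  ]
handle near end [ 0.4679 -0.0926  0.118 ]
handle far [ 0.4729 -0.1853  0.118 ]
rail4 [array([0.4031, 0.2694, 0.022 ]), array([0.4341, 0.3018, 0.022 ]), array([0.3078, 0.3745, 0.022 ])] [0.37024125 0.33335959 0.018     ]
tin [0.55826521 0.35669836 0.044     ] wax [0.49160817 0.48147438 0.022     ]
```

View pics/r4.png

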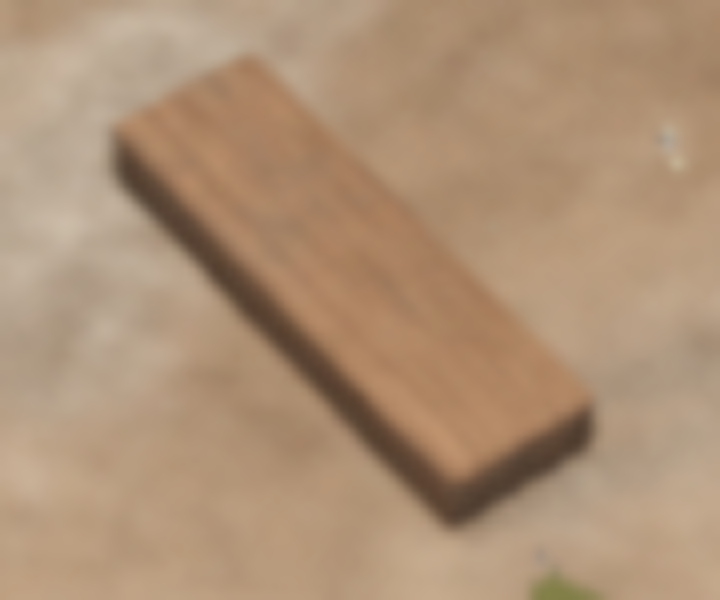

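```bash
python3 - <<'E'
from h import *
m=r.camera_model('scene');n=r.camera_model('side');w=r.camera_model('wrist')
T=np.array([.247,-.628,.231])
for P in [T,T*[1,1,0],T+[0,0,.1],[.247,-.628,.5],[.35,-.4,.231],[.4,-.3,.231],[.35,-.4,.1]]: print(P,proj(m,P),proj(n,P))
f=lambda mm,L,z:[np.round(onz(mm,*p,z),3) for p in L]
print('side foot pts z0',f(n,[(330,135),(300,140),(545,180),(440,145)],0))
print('scene z0',f(m,[(440,205),(545,250)],0))
print('wrist z0',f(w,[(270,345),(590,5),(200,90),(450,0),(500,100)],0))
# rail4
o=np.array([315,290])
c=[onz(n,*(o+np.array(p)/8),.022) for p in [(255,52),(113,130),(455,487),(592,406)]]
c=np.array(c);print(np.round(c,4),'center',c.mean(0)); 
print([np.linalg.norm(c[i]-c[(i+1)%4]) for i in range(4)])
d=c[1]-c[2]+c[0]-c[3];print('yaw',np.arctan2(d[1],d[0]))
E
```

```text
[ 0.247 -0.628  0.231] [604.50892596 133.09810624] [441.29800087  31.79368715]
[ 0.247 -0.628  0.   ] [586.13909415 216.20072415] [433.6859143 101.7434234]
[ 0.247 -0.628  0.331] [613.3029546   93.40353256] [444.86782163  -1.94195122]
[0.247, -0.628, 0.5] [629.52154154  20.344425  ] [451.27041963 -64.23249416]
[0.35, -0.4, 0.231] [521.99851199 141.66931145] [401.21650774  62.45746144]
[0.4, -0.3, 0.231] [481.22402395 145.31048133] [378.92013135  78.00873332]
[0.35, -0.4, 0.1] [514.03568414 192.28574694] [398.230643   106.14448911]
side foot pts z0 [array([ 0.542, -0.382,  0.   ]), array([ 0.624, -0.343,  0.   ]), array([-0.056, -0.245,  0.   ]), array([ 0.223, -0.374,  0.   ])]
scene z0 [array([ 0.57 , -0.404,  0.   ]), array([ 0.224, -0.349,  0.   ])]
wrist z0 [array([ 0.066, -0.638,  0.   ]), array([ 0.498, -0.788,  0.   ]), array([ 0.302, -0.488,  0.   ]), array([ 0.453, -0.67 ,  0.   ]), array([ 0.396, -0.752,  0.   ])]
[[0.4019 0.265  0.022 ]
 [0.4336 0.2969 0.022 ]
 [0.3363 0.3952 0.022 ]
 [0.3066 0.3664 0.022 ]] center [0.36961413 0.33090719 0.022     ]
[np.float64(0.044944667708704256), np.float64(0.13835483449499517), np.float64(0.041333033508073436), np.float64(0.13912072486588498)]
yaw -0.8033605485931932
```

```bash
python3 - <<'E'
from h import *
im=r.get_image('scene');cv2.imwrite('pics/s3.png',cv2.resize(im[0:300,390:640],None,fx=2,fy=2))
im=r.get_image('side');cv2.imwrite('pics/s4.png',cv2.resize(im[0:200,280:640],None,fx=2.2,fy=2.2))
E
```

```text
(no output)
```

View pics/s3.png

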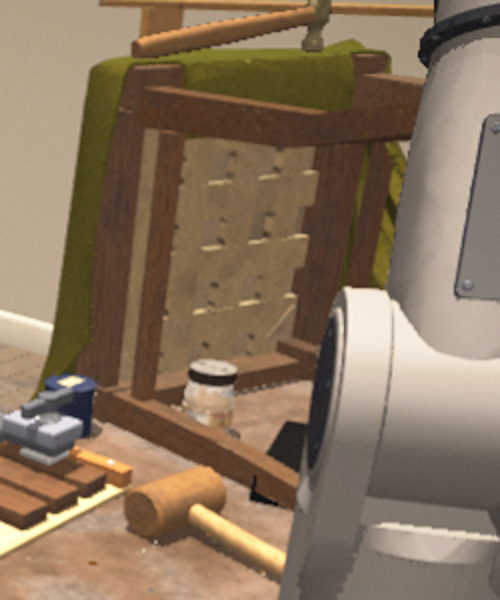

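View pics/s4.png

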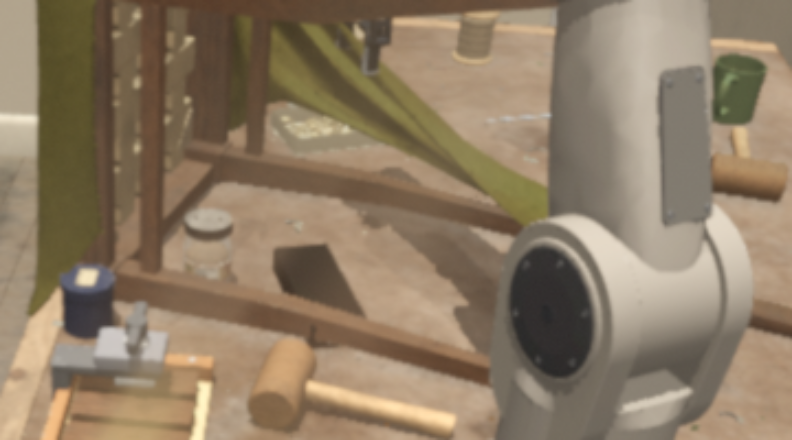

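```bash
python3 - <<'E'
from h import *
im=cv2.imread('pics/scene0.png');cv2.imwrite('pics/s5.png',cv2.resize(im[0:150,440:640],None,fx=4,fy=4,interpolation=cv2.INTER_CUBIC))
im=cv2.imread('pics/side0.png');cv2.imwrite('pics/s6.png',cv2.resize(im[0:150,300:560],None,fx=3,fy=3,interpolation=cv2.INTER_CUBIC))
E
```

```text
(no output)
```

View pics/s5.png

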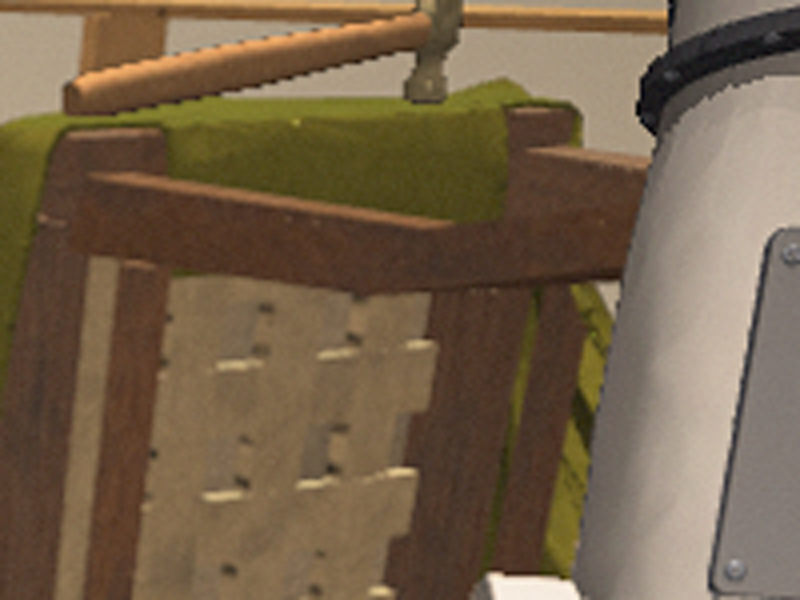

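View pics/s6.png

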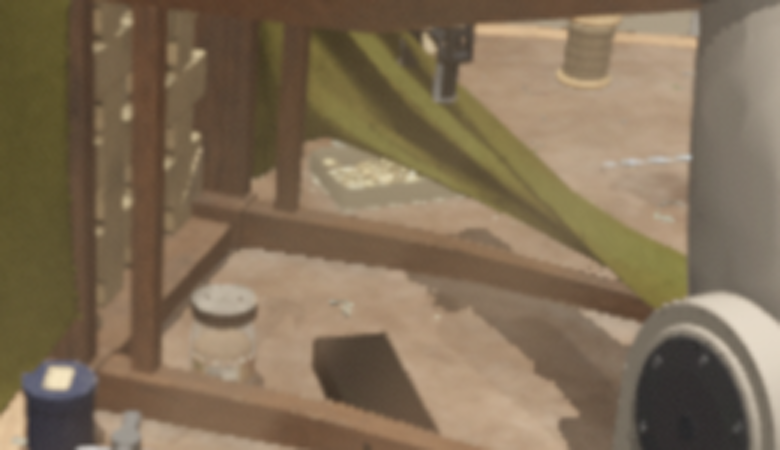

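```bash
python3 - <<'E'
from h import *
m=r.camera_model('scene');n=r.camera_model('side')
def triang(p,q):
    e1,d1=np.array(m['eye']),ray(m,*p);e2,d2=np.array(n['eye']),ray(n,*q)
    A=np.stack([d1,-d2],1);t=np.linalg.lstsq(A,e2-e1,rcond=None)[0];a=e1+d1*t[0];b=e2+d2*t[1];return np.round((a+b)/2,3),np.linalg.norm(a-b)
a=lambda u,v:(440+u/4,v/4)
b=lambda u,v:(300+u/3,v/3)
ony=lambda mm,p,y:np.round(np.array(mm['eye'])+ray(mm,*p)*((y-mm['eye'][1])/ray(mm,*p)[1]),3)
for y in (-.36,-.4,-.45,-.7): print(y,'scene',[ony(m,a(*p),y) for p in [(170,270),(440,292),(440,225),(90,175)]],'side',[ony(n,b(*p),y) for p in [(250,18),(430,25),(600,15)]])
print('bottom', [np.round(onz(n,*b(*p),.03),3) for p in [(100,360),(440,440),(220,195),(640,300)]])
# triang post tops: slat post foot
for s in [(0.25,-.6),(.1,-.3)]: pass
E
```

```text
-0.36 scene [array([ 0.458, -0.36 ,  0.398]), array([ 0.291, -0.36 ,  0.403]), array([ 0.297, -0.36 ,  0.438]), array([ 0.52 , -0.36 ,  0.447])] side [array([ 0.401, -0.36 ,  0.395]), array([ 0.256, -0.36 ,  0.397]), array([ 0.123, -0.36 ,  0.413])]
-0.4 scene [array([ 0.482, -0.4  ,  0.392]), array([ 0.309, -0.4  ,  0.397]), array([ 0.316, -0.4  ,  0.433]), array([ 0.547, -0.4  ,  0.443])] side [array([ 0.404, -0.4  ,  0.38 ]), array([ 0.255, -0.4  ,  0.382]), array([ 0.118, -0.4  ,  0.399])]
-0.45 scene [array([ 0.513, -0.45 ,  0.384]), array([ 0.333, -0.45 ,  0.389]), array([ 0.34 , -0.45 ,  0.426]), array([ 0.58 , -0.45 ,  0.437])] side [array([ 0.408, -0.45 ,  0.363]), array([ 0.253, -0.45 ,  0.365]), array([ 0.112, -0.45 ,  0.382])]
-0.7 scene [array([ 0.665, -0.7  ,  0.344]), array([ 0.45 , -0.7  ,  0.351]), array([ 0.458, -0.7  ,  0.395]), array([ 0.744, -0.7  ,  0.407])] side [array([ 0.426, -0.7  ,  0.273]), array([ 0.246, -0.7  ,  0.276]), array([ 0.082, -0.7  ,  0.295])]
bottom [array([ 0.538, -0.418,  0.03 ]), array([ 0.207, -0.32 ,  0.03 ]), array([ 0.459, -0.805,  0.03 ]), array([ 0.003, -0.621,  0.03 ])]
```

Emit:
jog_arm(
  deltas=[
    [0,0,-2,0,0,0,8.5],
    [0,0,-3,0,0,0,8.5],
    [0,0,-4,0,0,0,8.5],
    [0,0,-4,0,0,0,8.5],
    [0,0,-4,0,0,0,8.5],
    [0,0,-4,0,0,0,8.5],
  ],
)

```text
time_s: 1.15
eef_pos: [0.2468, -0.6277, 0.4435]
ee_rot: [2.596, -1.769, 0.0]
force: [0.4, -0.2, 0.4]
finger_gap: 0.085
```

```bash
cat >> h.py <<'E'
def plan(target, yaw, vmax=4.0, wmax=0.11, nmin=1, grip=8.5, z_first=False, tool=None):
    """straight line in world from current state (tool pointing down) ; prints rows (cm, rounded)"""
    s=r.state(); p=np.array(s['eef_pos']); M=R.from_rotvec(s['ee_rot']).as_matrix(); y0=np.arctan2(M[1,0],M[0,0])
    dy=(yaw-y0+np.pi)%(2*np.pi)-np.pi
    d=np.array(target)-p; n=max(nmin,int(np.ceil(np.linalg.norm(d)*100/vmax)),int(np.ceil(abs(dy)/wmax)))
    print('from',np.round(p,4),'yaw',round(y0,4),'dist',np.round(d*100,2),'dyaw',round(dy,4),'tilt',np.round(M[:2,2],4),'n',n)
    rows=[]; q=p.copy(); yw=y0
    for i in range(1,n+1):
        w=p+d*i/n-q; c,sn=np.cos(yw),np.sin(yw)
        tx=c*w[0]+sn*w[1]; ty=sn*w[0]-c*w[1]; tz=-w[2]
        tx,ty,tz=[round(float(v)*100,2) for v in (tx,ty,tz)]; t=round(-dy/n,4)
        q=q+np.array([c*tx+sn*ty,sn*tx-c*ty,-tz])/100; yw-=t
        rows.append([tx,ty,tz,0,0,t,grip])
    print(rows);print('end',np.round(q,4),round(yw,4))
def fk(rows,p,yw):
    q=np.array(p,float)
    for k in rows:
        c,sn=np.cos(yw),np.sin(yw); q=q+np.array([c*k[0]+sn*k[1],sn*k[0]-c*k[1],-k[2]])/100; yw-=k[5]
    return q,yw
E
python3 - <<'E'
from h import *
q,yw=fk([[-1,0,-4,0,0,0]]+[[-2,0,-3,0,0,0]]+[[-1.5,-3.8,0,0,0,-.064]]*10+[[-.1,-3.9,0,0,0,-.08]]*16,[.2468,-.6277,.4435],-1.196)
print(q,yw,np.hypot(*q[:2]),np.arctan2(q[1],q[0]))
E
```

```text
[0.39904153 0.32756309 0.5135    ] 0.7240000000000006 0.5162671065739146 0.6873404344893321
```

Emit:
jog_arm(
  deltas=[
    [-1,0,-4,0,0,0,8.5],
    [-2,0,-3,0,0,0,8.5],
    [-1.5,-3.8,0,0,0,-0.064,8.5],
    [-1.5,-3.8,0,0,0,-0.064,8.5],
    [-1.5,-3.8,0,0,0,-0.064,8.5],
    [-1.5,-3.8,0,0,0,-0.064,8.5],
    [-1.5,-3.8,0,0,0,-0.064,8.5],
    [-1.5,-3.8,0,0,0,-0.064,8.5],
    [-1.5,-3.8,0,0,0,-0.064,8.5],
    [-1.5,-3.8,0,0,0,-0.064,8.5],
    [-1.5,-3.8,0,0,0,-0.064,8.5],
    [-1.5,-3.8,0,0,0,-0.064,8.5],
  ],
)

```text
time_s: 2.15
eef_pos: [0.4403, -0.252, 0.5113]
ee_rot: [3.022, -0.857, 0.0]
force: [1.0, 0.1, -0.2]
finger_gap: 0.0848
```

```bash
python3 - <<'E'
from h import *
st();m=r.camera_model('wrist');cv2.imwrite('pics/w1.png',r.get_image('wrist'));st();print(m)
E
```

```text
2.15 pos [ 0.4403 -0.252   0.5113] rot [ 0.851 -0.525  0.   ] [ 0. -0. -1.] F [ 1.   0.1 -0.2] T [-0.02  0.02  0.04] gap 0.0848 q [ 0.63  0.03 -0.24  1.52  0.01  1.6  -0.17]
2.2 pos [ 0.4427 -0.244   0.5121] rot [ 0.858 -0.513  0.001] [ 0.002  0.001 -1.   ] F [5.7 7.9 0.9] T [ 0.38 -0.26  0.  ] gap 0.0855 q [ 0.62  0.03 -0.25  1.52  0.    1.6  -0.17]
{'fx': 376.893114864193, 'fy': 376.893114864193, 'cx': 320.3261951777218, 'cy': 237.20526163961082, 'k1': -0.026864757359852574, 'eye': array([ 0.481736  , -0.18589117,  0.65312003]), 'rotation': array([-0.30449767,  0.08534632, -0.54841432])}
```

View pics/w1.png

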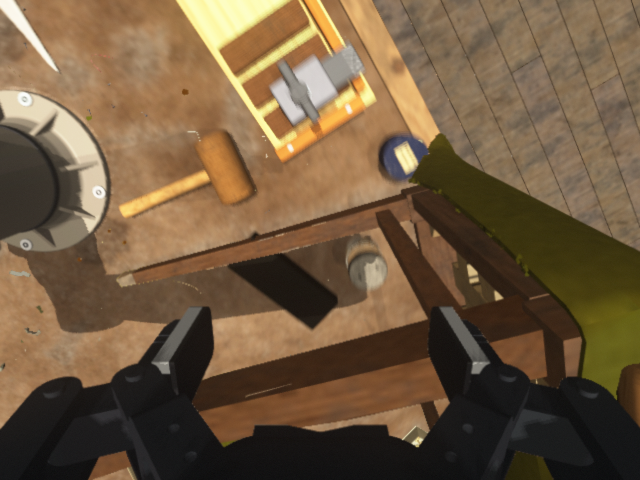

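Emit:
jog_arm(
  deltas=[
    [0,-3.5,1,0,0,-0.08,8.5],
    [0,-3,2,0,0,-0.08,8.5],
    [0,-1,1,0,0,-0.08,8.5],
    [0,0,0,0,0,-0.04,8.5],
    [0,0,0,0,0,0,8.5],
  ],
)

```text
time_s: 2.62
eef_pos: [0.476, -0.1877, 0.4709]
ee_rot: [-3.112, 0.427, 0.001]
force: [0.6, -1.1, 1.0]
finger_gap: 0.0849
```

```bash
python3 - <<'E'
from h import *
st();m=r.camera_model('wrist');cv2.imwrite('pics/w2.png',r.get_image('wrist'));np.save('m2.npy',m,allow_pickle=True);st()
for q in ['rail_1_mid','handle_grip','shoe_a']:
    for d in r.masks_of('wrist',q): print(q,round(d['conf'],2),np.round(d['extent']),d['region'].sum())
E
```

```text
2.62 pos [ 0.476  -0.1877  0.4709] rot [ 0.963 -0.269 -0.001] [-0.001  0.    -1.   ] F [ 0.6 -1.1  1. ] T [-0.04  0.02  0.01] gap 0.0849 q [ 0.55  0.04 -0.32  1.58  0.01  1.52 -0.03]
2.67 pos [ 0.4759 -0.1884  0.4714] rot [ 0.962 -0.273 -0.   ] [-0. -0. -1.] F [-0.1 -0.9  1.1] T [-0.01  0.01 -0.02] gap 0.085 q [ 0.55  0.04 -0.32  1.58  0.01  1.52 -0.04]
rail_1_mid 0.71 [267. 146. 360. 180.] 632
handle_grip 0.7 [295. 114. 324. 186.] 948
handle_grip 0.16 [209.   0. 383. 200.] 17174
```

View pics/w2.png

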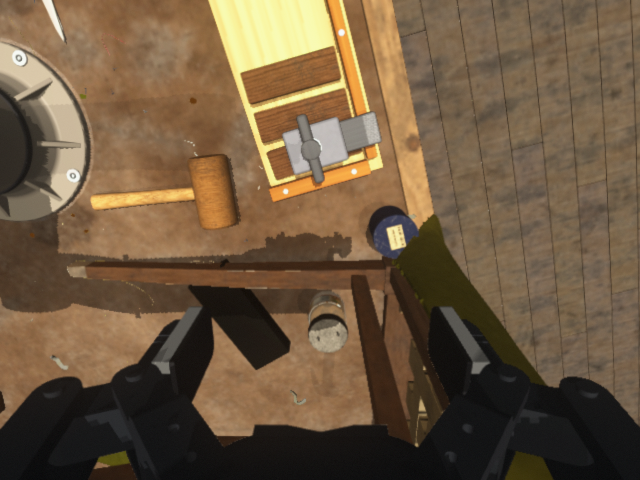

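```bash
python3 - <<'E'
import cv2
im=cv2.imread('pics/w2.png');cv2.imwrite('pics/w2z.png',cv2.resize(im[0:210,200:400],None,fx=2.85,fy=2.85,interpolation=cv2.INTER_CUBIC))
E
```

```text
(no output)
```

View pics/w2z.png

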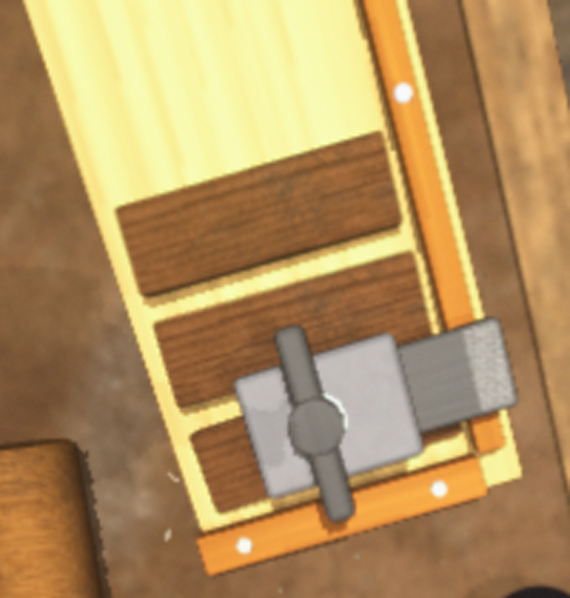

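```bash
python3 - <<'E'
from h import *
m=np.load('m2.npy',allow_pickle=True).item()
o=np.array([200,0]);f=lambda p,z:onz(m,*(o+np.array(p)/2.85),z)
for nm,p,z in [('board near A',(25,0),.008),('board near B',(203,530),.008),
 ('fence top inner A',(362,0),.03),('fence top inner B',(450,330),.03),('fence top outer A',(402,0),.03),('fence outer B',(482,318),.03),
 ('stop top inner near',(199,540),.032),('stop top inner far',(483,458),.032),('stop top outer near',(208,575),.032),
 ('handle far',(287,328),.118),('handle end',(343,518),.118),('boss',(317,428),.118),
 ('r3 a',(115,207),.03),('r3 b',(383,132),.03),('r3 c',(402,226),.03),('r3 d',(148,298),.03),
 ('r2 a',(154,323),.03),('r2 b',(414,253),.03),('r2 d',(184,409),.03),('r1 a',(190,436),.03),('r1 d',(218,514),.03),
 ('hous',(235,382),.088),('hous',(390,335),.088),('hous',(422,450),.088),('hous',(270,497),.088)]:
    print(nm,np.round(f(p,z),4))
E
```

```text
board near A [0.3876 0.0819 0.008 ]
board near B [ 0.3918 -0.1957  0.008 ]
fence top inner A [0.5469 0.0306 0.03  ]
fence top inner B [ 0.5508 -0.1276  0.03  ]
fence top outer A [0.5653 0.0255 0.03  ]
fence outer B [ 0.5681 -0.1263  0.03  ]
stop top inner near [ 0.3921 -0.197   0.032 ]
stop top inner far [ 0.5518 -0.1957  0.032 ]
stop top outer near [ 0.3909 -0.2169  0.032 ]
handle far [ 0.4739 -0.1053  0.118 ]
handle end [ 0.475  -0.1927  0.118 ]
boss [ 0.4747 -0.1503  0.118 ]
r3 a [ 0.403  -0.0247  0.03  ]
r3 b [ 0.5416 -0.0279  0.03  ]
r3 c [ 0.5396 -0.0723  0.03  ]
r3 d [ 0.4052 -0.0704  0.03  ]
r2 a [ 0.4042 -0.0829  0.03  ]
r2 b [ 0.5422 -0.0864  0.03  ]
r2 d [ 0.4057 -0.1285  0.03  ]
r1 a [ 0.4044 -0.1427  0.03  ]
r1 d [ 0.4062 -0.1865  0.03  ]
hous [ 0.4419 -0.1216  0.088 ]
hous [ 0.5179 -0.1208  0.088 ]
hous [ 0.5192 -0.1761  0.088 ]
hous [ 0.4422 -0.1781  0.088 ]
```

```bash
python3 - <<'E'
from h import *
plan([.43,.20,.27],.62)
E
```

```text
from [ 0.4759 -0.1891  0.4718] yaw -0.2786 dist [ -4.59  38.91 -20.18] dyaw 0.8986 tilt [ 0.0006 -0.0002] n 12
[[-1.26, -3.01, 1.68, 0, 0, np.float64(-0.0749), 8.5], [-1.03, -3.1, 1.68, 0, 0, np.float64(-0.0749), 8.5], [-0.79, -3.17, 1.68, 0, 0, np.float64(-0.0749), 8.5], [-0.56, -3.21, 1.69, 0, 0, np.float64(-0.0749), 8.5], [-0.31, -3.25, 1.68, 0, 0, np.float64(-0.0749), 8.5], [-0.07, -3.27, 1.68, 0, 0, np.float64(-0.0749), 8.5], [0.17, -3.26, 1.68, 0, 0, np.float64(-0.0749), 8.5], [0.42, -3.23, 1.68, 0, 0, np.float64(-0.0749), 8.5], [0.66, -3.2, 1.68, 0, 0, np.float64(-0.0749), 8.5], [0.89, -3.14, 1.68, 0, 0, np.float64(-0.0749), 8.5], [1.13, -3.06, 1.68, 0, 0, np.float64(-0.0749), 8.5], [1.36, -2.97, 1.69, 0, 0, np.float64(-0.0749), 8.5]]
end [0.43 0.2  0.27] 0.6202
```

Emit:
jog_arm(
  deltas=[
    [-1.3,-3,1.7,0,0,-0.075,8.5],
    [-1,-3.1,1.7,0,0,-0.075,8.5],
    [-0.8,-3.2,1.7,0,0,-0.075,8.5],
    [-0.6,-3.2,1.7,0,0,-0.075,8.5],
    [-0.3,-3.2,1.7,0,0,-0.075,8.5],
    [0,-3.3,1.7,0,0,-0.075,8.5],
    [0.2,-3.3,1.7,0,0,-0.075,8.5],
    [0.4,-3.2,1.7,0,0,-0.075,8.5],
    [0.7,-3.2,1.7,0,0,-0.075,8.5],
    [0.9,-3.1,1.7,0,0,-0.075,8.5],
    [1.1,-3,1.7,0,0,-0.075,8.5],
    [1.3,-3,1.7,0,0,-0.075,8.5],
    [0,0,0,0,0,0,8.5],
    [0,0,0,0,0,0,8.5],
  ],
)

```text
time_s: 3.98
eef_pos: [0.4287, 0.2007, 0.2669]
ee_rot: [-2.989, -0.966, 0.002]
force: [0.9, -0.7, 0.2]
finger_gap: 0.0853
```

```bash
python3 - <<'E'
from h import *
st();m=r.camera_model('wrist');cv2.imwrite('pics/w3.png',r.get_image('wrist'));np.save('m3.npy',m,allow_pickle=True)
for q in ['rail_4_mid','button_tin','beeswax']:
    for d in r.masks_of('wrist',q):
        print(q,round(d['conf'],2),np.round(d['extent']),cv2.boxPoints(cv2.minAreaRect(np.argwhere(d['region'])[:,::-1].astype(np.float32))).tolist())
E
```

```text
3.98 pos [0.4287 0.2007 0.2669] rot [ 0.811  0.586 -0.001] [-0.001  0.    -1.   ] F [ 0.9 -0.7  0.2] T [-0.04 -0.01 -0.03] gap 0.0853 q [ 0.13  0.12 -0.74  1.96  0.09  1.1  -0.03]
rail_4_mid 0.72 [319.   1. 381. 134.] [[318.0775451660156, 0.107818603515625], [367.3396301269531, -5.65008544921875], [382.7279968261719, 126.00581359863281], [333.4659118652344, 131.7637176513672]]
button_tin 0.72 [474. 112. 562. 190.] [[473.0, 113.0], [561.0, 113.0], [561.0, 189.0], [473.0, 189.0]]
beeswax 0.89 [515.   0. 584.  36.] [[512.0, 0.0], [584.0, 0.0], [584.0, 37.0], [512.0, 37.0]]
```

View pics/w3.png

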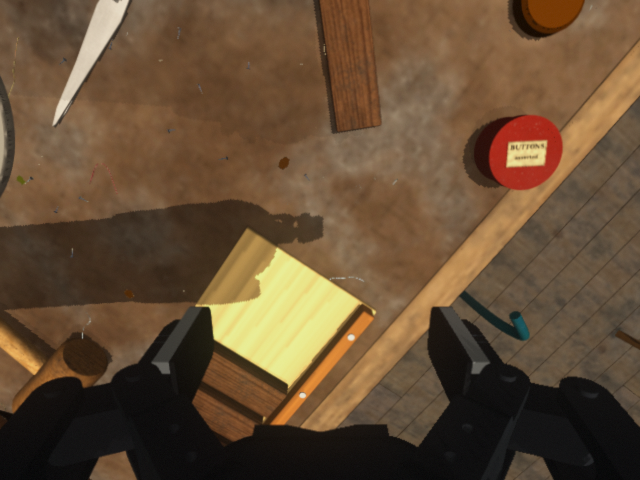

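```bash
python3 - <<'E'
from h import *
m=np.load('m3.npy',allow_pickle=True).item()
P={k:onz(m,*p,z) for k,p,z in [('e1',(335,131.5),.022),('e2',(381,126.5),.022),('L',(322,18),.022),('Rr',(368,2),.022),('bo near',(248.5,228),.008),('bo fence',(376,310),.008)]}
for k,v in P.items(): print(k,np.round(v,4))
e=(P['e1']+P['e2'])/2
y1=np.arctan2(*(P['L']-P['e1'])[[1,0]]);y2=np.arctan2(*(P['Rr']-P['e2'])[[1,0]]);y3=np.arctan2(*(P['e2']-P['e1'])[[1,0]])+np.pi/2
print(y1,y2,y3,np.linalg.norm(P['e2']-P['e1']))
y=(y1+y2)/2; print('ctr',e+.07*np.array([np.cos(y),np.sin(y),0]),'jaw yaw',y-np.pi/2)
E
```

```text
e1 [0.4031 0.2601 0.022 ]
e2 [0.437  0.2906 0.022 ]
L [0.3336 0.3342 0.022 ]
Rr [0.3597 0.3692 0.022 ]
bo near [0.3874 0.1208 0.008 ]
bo fence [0.5656 0.1237 0.008 ]
2.3245721392250687 2.348397302483895 2.3025491047808 0.045635405411777116
ctr [0.37155128 0.32584594 0.022     ] jaw yaw 0.7656883940595853
```

```bash
python3 - <<'E'
from h import *
plan([.3715,.3265,.08],.765)
E
```

```text
from [0.4299 0.1986 0.2679] yaw 0.6209 dist [ -5.84  12.79 -18.79] dyaw 0.1441 tilt [ 0.001  -0.0001] n 6
[[0.45, -2.3, 3.13, 0, 0, np.float64(-0.024), 8.5], [0.5, -2.29, 3.13, 0, 0, np.float64(-0.024), 8.5], [0.56, -2.28, 3.14, 0, 0, np.float64(-0.024), 8.5], [0.61, -2.26, 3.13, 0, 0, np.float64(-0.024), 8.5], [0.67, -2.25, 3.13, 0, 0, np.float64(-0.024), 8.5], [0.72, -2.23, 3.13, 0, 0, np.float64(-0.024), 8.5]]
end [0.3715 0.3265 0.08  ] 0.7649
```

Emit:
jog_arm(
  deltas=[
    [0.5,-2.3,3.1,0,0,-0.024,8.5],
    [0.5,-2.3,3.1,0,0,-0.024,8.5],
    [0.5,-2.3,3.1,0,0,-0.024,8.5],
    [0.6,-2.3,3.2,0,0,-0.024,8.5],
    [0.7,-2.2,3.2,0,0,-0.024,8.5],
    [0.7,-2.2,3.1,0,0,-0.024,8.5],
    [0,0,0,0,0,0,8.5],
    [0,0,0,0,0,0,8.5],
  ],
)

```text
time_s: 4.85
eef_pos: [0.3697, 0.3273, 0.0783]
ee_rot: [2.912, 1.178, -0.004]
force: [0.8, -0.2, 1.3]
finger_gap: 0.0849
```

```bash
python3 - <<'E'
from h import *
st();m=r.camera_model('wrist');cv2.imwrite('pics/w4.png',r.get_image('wrist'));np.save('m4.npy',m,allow_pickle=True)
plan([.3715,.3265,.0],.765)
E
```

```text
4.85 pos [0.3697 0.3273 0.0783] rot [ 0.719  0.695 -0.002] [-0.002 -0.001 -1.   ] F [ 0.8 -0.2  1.3] T [-0.04 -0.01 -0.  ] gap 0.0849 q [-0.24  0.44 -0.74  2.1   0.42  0.76 -0.47]
from [0.3708 0.3269 0.0795] yaw 0.767 dist [ 0.07 -0.04 -7.95] dyaw -0.002 tilt [-0.0003 -0.0005] n 2
[[0.01, 0.04, 3.97, 0, 0, np.float64(0.001), 8.5], [0.01, 0.03, 3.98, 0, 0, np.float64(0.001), 8.5]]
end [ 0.3715  0.3265 -0.    ] 0.765
```

View pics/w4.png

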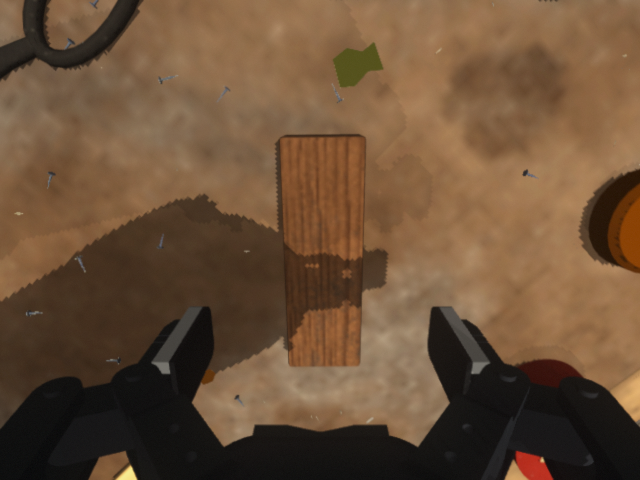

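```bash
python3 - <<'E'
from h import *
m=np.load('m4.npy',allow_pickle=True).item()
c=np.array([onz(m,*p,.022) for p in [(280,137),(366,137),(361,366),(288.5,366)]]);print(np.round(c,4),c.mean(0),[round(np.linalg.norm(c[i]-c[i-1]),4) for i in range(4)])
d=c[0]+c[1]-c[2]-c[3];print(np.arctan2(d[1],d[0])-np.pi/2)
E
```

```text
[[0.3075 0.3611 0.022 ]
 [0.339  0.3916 0.022 ]
 [0.4364 0.2938 0.022 ]
 [0.404  0.2624 0.022 ]] [0.37173722 0.32724918 0.022     ] [np.float64(0.1381), np.float64(0.0439), np.float64(0.138), np.float64(0.0452)]
0.7785906521904784
```

Emit:
jog_arm(
  deltas=[
    [0.1,0,3,0,0,-0.012,8.5],
    [0,0,3,0,0,0,8.5],
    [0,0,1.6,0,0,0,8.5],
    [0,0,0,0,0,0,4],
    [0,0,0,0,0,0,4],
    [0,0,0,0,0,0,4],
    [0,0,0,0,0,0,4],
    [0,0,0,0,0,0,4],
  ],
  force=40,
)

```text
time_s: 5.57
eef_pos: [0.3726, 0.3283, 0.0054]
ee_rot: [2.906, 1.192, 0.005]
force: [0.4, -2.3, 10.9]
finger_gap: 0.0444
```

```bash
python3 - <<'E'
from h import *
st()
E
```

```text
5.57 pos [0.3726 0.3283 0.0054] rot [0.712 0.702 0.003] [ 0.003  0.001 -1.   ] F [ 0.4 -2.3 10.9] T [-0.69  0.08 -0.03] gap 0.0444 q [-0.32  0.55 -0.64  2.13  0.57  0.63 -0.59]
```

Emit:
jog_arm(
  deltas=[
    [0,0,-1,0,0,0,4],
    [0,0,-3,0,0,0,4],
    [0,0,-3,0,0,0,4],
    [0,0,-2,0,0,0,4],
    [0,0,0,0,0,0,4],
  ],
)

```text
time_s: 5.98
eef_pos: [0.3729, 0.3296, 0.0985]
ee_rot: [-2.905, -1.193, -0.01]
force: [0.8, 1.3, -0.6]
finger_gap: 0.044
```

```bash
python3 - <<'E'
from h import *
st();plan([.4715,.038,.09],1.586,grip=4)
E
```

```text
5.98 pos [0.3729 0.3296 0.0985] rot [0.711 0.703 0.007] [ 0.006  0.004 -1.   ] F [ 0.8  1.3 -0.6] T [ 0.09 -0.13 -0.03] gap 0.044 q [-0.21  0.41 -0.76  2.08  0.4   0.79 -0.44]
from [0.3729 0.3296 0.0985] yaw 0.7795 dist [  9.86 -29.16  -0.85] dyaw 0.8065 tilt [0.0056 0.0038] n 8
[[-1.69, 3.46, 0.11, 0, 0, np.float64(-0.1008), 4], [-2.02, 3.27, 0.1, 0, 0, np.float64(-0.1008), 4], [-2.34, 3.05, 0.11, 0, 0, np.float64(-0.1008), 4], [-2.64, 2.8, 0.11, 0, 0, np.float64(-0.1008), 4], [-2.91, 2.52, 0.1, 0, 0, np.float64(-0.1008), 4], [-3.15, 2.22, 0.11, 0, 0, np.float64(-0.1008), 4], [-3.35, 1.89, 0.11, 0, 0, np.float64(-0.1008), 4], [-3.53, 1.54, 0.1, 0, 0, np.float64(-0.1008), 4]]
end [0.4715 0.038  0.09  ] 1.5859
```

Emit:
jog_arm(
  deltas=[
    [-0.8,1.7,0,0,0,-0.05,4],
    [-0.9,1.7,0,0,0,-0.05,4],
    [-1,1.6,0,0,0,-0.05,4],
    [-1,1.6,0.1,0,0,-0.05,4],
    [-1.1,1.6,0.1,0,0,-0.05,4],
    [-1.2,1.5,0.1,0,0,-0.05,4],
    [-1.3,1.4,0.1,0,0,-0.05,4],
    [-1.3,1.4,0,0,0,-0.05,4],
    [-1.4,1.3,0,0,0,-0.05,4],
    [-1.5,1.3,0,0,0,-0.05,4],
    [-1.5,1.2,0,0,0,-0.05,4],
    [-1.6,1.1,0,0,0,-0.05,4],
    [-1.7,1,0,0,0,-0.05,4],
    [-1.7,0.9,0,0,0,-0.05,4],
    [-1.7,0.8,0,0,0,-0.05,4],
    [-1.8,0.8,0,0,0,-0.05,4],
    [0,0,0,0,0,0,4],
    [0,0,0,0,0,0,4],
  ],
)

```text
time_s: 7.48
eef_pos: [0.4789, 0.0388, 0.09]
ee_rot: [2.214, 2.228, 0.0]
force: [-0.2, 0.3, -1.8]
finger_gap: 0.0441
```

```bash
python3 - <<'E'
from h import *
st();m=r.camera_model('wrist');im=r.get_image('wrist');cv2.imwrite('pics/w5.png',im);np.save('m5.npy',m,allow_pickle=True)
cv2.imwrite('pics/sd5.png',cv2.resize(r.get_image('side')[60:300,250:420],None,fx=2.5,fy=2.5))
plan([.4715,.038,.09],1.586,grip=4)
E
```

```text
7.48 pos [0.4789 0.0388 0.09  ] rot [-0.006  1.    -0.   ] [ 0.001 -0.    -1.   ] F [-0.2  0.3 -1.8] T [ 0.03 -0.03  0.  ] gap 0.0441 q [ 0.53  0.44 -0.89  2.12  0.48  0.8   0.92]
from [0.4785 0.0402 0.0899] yaw 1.5792 dist [-0.7  -0.22  0.01] dyaw 0.0068 tilt [0.0006 0.    ] n 1
[[-0.22, -0.7, -0.01, 0, 0, np.float64(-0.0068), 4]]
end [0.4715 0.038  0.09  ] 1.586
```

View pics/w5.png

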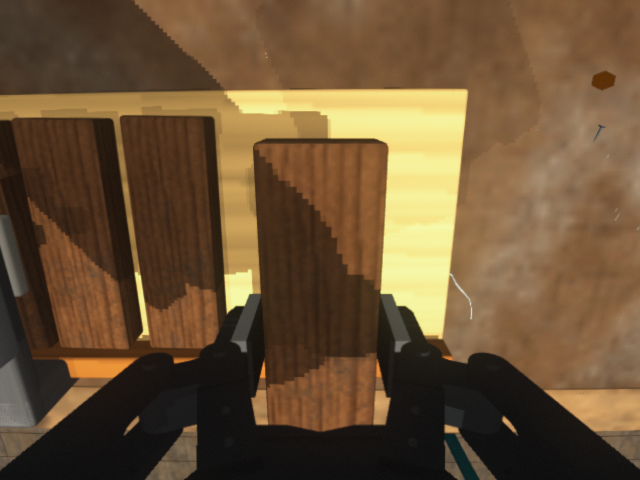

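View pics/sd5.png

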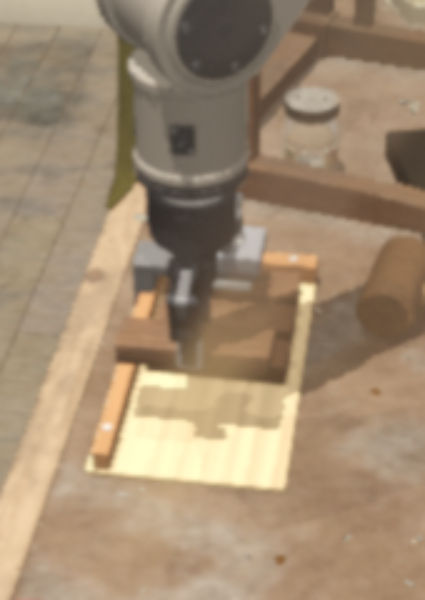

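```bash
python3 - <<'E'
from h import *
m=np.load('m5.npy',allow_pickle=True).item()
for nm,p,z in [('r4 a',(254,145),.1066),('r4 b',(387,146),.1066),('board near open',(467,90),.008),('board near',(240,90.5),.008),('board near',(20,94),.008),('open edge',(446,330),.008),
 ('fence top in',(80,358),.03),('r3 near open',(213,117),.03),('r3 near',(121,117),.03),('r3 far open',(225,348),.03),('r3 far',(149,349),.03),('r2 n',(16,119),.03),('r2 n open',(110,119),.03),('r2 far',(130,349),.03),]:
    print(nm,np.round(onz(m,*p,z),4))
E
```

```text
r4 a [0.4096 0.016  0.1066]
r4 b [0.4097 0.0591 0.1066]
board near open [0.386 0.119 0.008]
board near [ 0.3872 -0.0075  0.008 ]
board near [ 0.3885 -0.1331  0.008 ]
open edge [0.5387 0.1237 0.008 ]
fence top in [ 0.5477 -0.1151  0.03  ]
r3 near open [ 0.4013 -0.0177  0.03  ]
r3 near [ 0.4012 -0.0653  0.03  ]
r3 far open [ 0.5388 -0.0214  0.03  ]
r3 far [ 0.5402 -0.0695  0.03  ]
r2 n [ 0.4019 -0.1213  0.03  ]
r2 n open [ 0.4022 -0.0713  0.03  ]
r2 far [ 0.5404 -0.0816  0.03  ]
```

Emit:
jog_arm(
  deltas=[
    [0,-0.5,0,0,0,-0.005,4],
    [0,-0.45,0,0,0,0,4],
    [0,0,2,0,0,0,4],
    [0,0,2.5,0,0,0,4],
    [0,0,2,0,0,0,4],
    [0,0,0.6,0,0,0,4],
    [0,0,0.2,0,0,0,4],
    [0,0,0,0,0,0,4],
  ],
)

```text
time_s: 8.25
eef_pos: [0.4689, 0.0403, 0.0167]
ee_rot: [-2.204, -2.238, 0.0]
force: [-0.6, -0.6, -0.7]
finger_gap: 0.0441
```

```bash
python3 - <<'E'
from h import *
st()
E
```

```text
8.25 pos [0.4689 0.0403 0.0167] rot [-0.015  1.     0.   ] [-0.  0. -1.] F [-0.6 -0.6 -0.7] T [-0.05  0.02 -0.04] gap 0.0441 q [ 0.43  0.54 -0.78  2.18  0.63  0.66  0.79]
```

Lower the last bit and release.

Emit:
jog_arm(
  deltas=[
    [0,0,0.2,0,0,0,4],
    [0,0,0.15,0,0,0,4],
    [0,0,0.05,0,0,0,4],
  ],
)

```text
time_s: 8.5
eef_pos: [0.4697, 0.0398, 0.0133]
ee_rot: [2.205, 2.236, 0.001]
force: [-8.2, -2.3, 29.3]
finger_gap: 0.0444
```

```bash
python3 - <<'E'
from h import *
st()
E
```

```text
8.5 pos [0.4697 0.0398 0.0133] rot [-0.014  1.    -0.   ] [ 0.001 -0.    -1.   ] F [-8.2 -2.3 29.3] T [-0.07  1.66  0.02] gap 0.0444 q [ 0.42  0.55 -0.77  2.18  0.64  0.65  0.78]
```

Emit:
jog_arm(
  deltas=[
    [0,0,-0.1,0,0,0,4.5],
    [0,0,0,0,0,0,6],
    [0,0,0,0,0,0,6],
    [0,0,0,0,0,0,6],
    [0,0,-1,0,0,0,6],
    [0,0,-2,0,0,0,6],
    [0,0,-3,0,0,0,6],
    [0,0,0,0,0,0,6],
    [0,0,0,0,0,0,6],
  ],
)

```text
time_s: 9.25
eef_pos: [0.4701, 0.0396, 0.0751]
ee_rot: [2.205, 2.235, 0.003]
force: [-0.2, 0.5, 0.1]
finger_gap: 0.0599
```

```bash
python3 - <<'E'
from h import *
st();m=r.camera_model('wrist');im=r.get_image('wrist');cv2.imwrite('pics/w6.png',im);np.save('m6.npy',m,allow_pickle=True)
E
```

```text
9.25 pos [0.4701 0.0396 0.0751] rot [-0.014  1.    -0.   ] [ 0.003 -0.    -1.   ] F [-0.2  0.5  0.1] T [-0.06  0.02  0.04] gap 0.0599 q [ 0.52  0.45 -0.87  2.15  0.51  0.76  0.9 ]
```

View pics/w6.png

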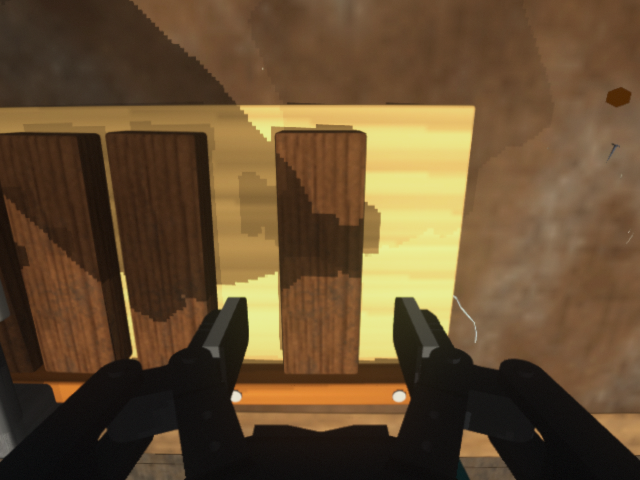

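```bash
python3 - <<'E'
from h import *
plan([.4705,.098,.08],.014,grip=7.5)
E
```

```text
from [0.4694 0.0395 0.0741] yaw 1.5844 dist [0.11 5.85 0.59] dyaw -1.5704 tilt [ 0.0013 -0.0004] n 15
[[0.39, 0.01, -0.04, 0, 0, np.float64(0.1047), 7.5], [0.39, -0.03, -0.04, 0, 0, np.float64(0.1047), 7.5], [0.38, -0.06, -0.04, 0, 0, np.float64(0.1047), 7.5], [0.38, -0.11, -0.04, 0, 0, np.float64(0.1047), 7.5], [0.36, -0.15, -0.04, 0, 0, np.float64(0.1047), 7.5], [0.34, -0.19, -0.04, 0, 0, np.float64(0.1047), 7.5], [0.33, -0.21, -0.03, 0, 0, np.float64(0.1047), 7.5], [0.3, -0.26, -0.04, 0, 0, np.float64(0.1047), 7.5], [0.27, -0.28, -0.04, 0, 0, np.float64(0.1047), 7.5], [0.24, -0.31, -0.04, 0, 0, np.float64(0.1047), 7.5], [0.2, -0.33, -0.04, 0, 0, np.float64(0.1047), 7.5], [0.17, -0.35, -0.04, 0, 0, np.float64(0.1047), 7.5], [0.14, -0.37, -0.04, 0, 0, np.float64(0.1047), 7.5], [0.09, -0.37, -0.04, 0, 0, np.float64(0.1047), 7.5], [0.05, -0.39, -0.04, 0, 0, np.float64(0.1047), 7.5]]
end [0.4705 0.098  0.08  ] 0.0139
```

Emit:
jog_arm(
  deltas=[
    [0.4,0,0,0,0,0.105,7.5],
    [0.4,0,0,0,0,0.105,7.5],
    [0.4,-0.1,0,0,0,0.105,7.5],
    [0.4,-0.1,-0.1,0,0,0.105,7.5],
    [0.4,-0.1,-0.1,0,0,0.105,7.5],
    [0.3,-0.2,-0.1,0,0,0.105,7.5],
    [0.3,-0.2,-0.1,0,0,0.105,7.5],
    [0.3,-0.3,0,0,0,0.105,7.5],
    [0.3,-0.3,0,0,0,0.105,7.5],
    [0.2,-0.3,0,0,0,0.105,7.5],
    [0.2,-0.3,0,0,0,0.105,7.5],
    [0.2,-0.3,0,0,0,0.105,7.5],
    [0.1,-0.4,0,0,0,0.105,7.5],
    [0.1,-0.4,0,0,0,0.105,7.5],
    [0,-0.4,0,0,0,0.105,7.5],
    [0,0,0,0,0,0,7.5],
    [0,0,0,0,0,0,7.5],
  ],
)

```text
time_s: 10.72
eef_pos: [0.4693, 0.0988, 0.0769]
ee_rot: [3.141, 0.022, -0.001]
force: [-0.6, 0.1, -0.8]
finger_gap: 0.0749
```

```bash
python3 - <<'E'
from h import *
st();m=r.camera_model('wrist');im=r.get_image('wrist');cv2.imwrite('pics/w7.png',im);np.save('m7.npy',m,allow_pickle=True)
plan([.4705,.098,.006],.014,grip=7.5)
E
```

```text
10.72 pos [0.4693 0.0988 0.0769] rot [ 1.     0.014 -0.001] [-0.001 -0.    -1.   ] F [-0.6  0.1 -0.8] T [ 0.   -0.01 -0.04] gap 0.0749 q [ 0.11  0.37 -0.53  2.14  0.29  0.7  -0.6 ]
from [0.4694 0.0986 0.077 ] yaw 0.0143 dist [ 0.11 -0.06 -7.1 ] dyaw -0.0003 tilt [-0.0008 -0.0003] n 2
[[0.06, 0.03, 3.55, 0, 0, np.float64(0.0002), 7.5], [0.05, 0.03, 3.55, 0, 0, np.float64(0.0002), 7.5]]
end [0.4705 0.098  0.006 ] 0.0139
```

View pics/w7.png

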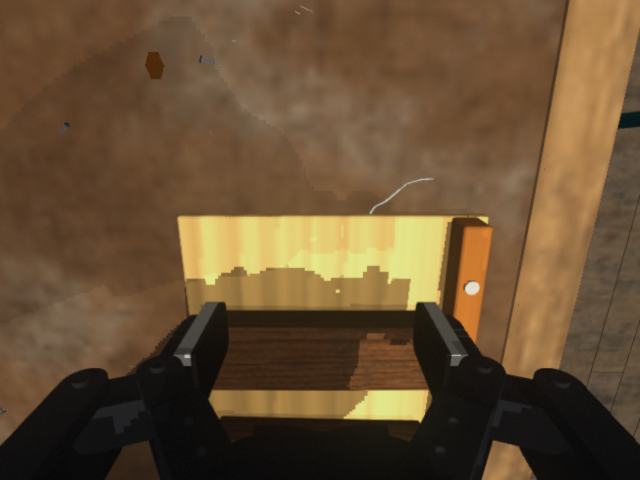

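```bash
python3 - <<'E'
from h import *
m=np.load('m7.npy',allow_pickle=True).item()
for p,z in [((300,326),.03),((300,389),.03),((300,310),.008),((182,217),.008),((450,216),.008),((455,320),.03)]: print(p,np.round(onz(m,*p,z),4))
E
```

```text
(300, 326) [0.4584 0.0622 0.03  ]
(300, 389) [0.4582 0.0184 0.03  ]
(300, 310) [0.4572 0.0603 0.008 ]
(182, 217) [0.3889 0.1197 0.008 ]
(450, 216) [0.5442 0.1224 0.008 ]
(455, 320) [0.5466 0.0671 0.03  ]
```

Emit:
jog_arm(
  deltas=[
    [0.1,0,3,0,0,0,7.5],
    [0,0,3,0,0,0,7.5],
    [0,0,1,0,0,0,7.5],
    [0,0,0,0,0,0,7.5],
    [0,0,0,0,0,0,7.5],
  ],
)

```text
time_s: 11.18
eef_pos: [0.4705, 0.0987, 0.0075]
ee_rot: [3.142, 0.018, -0.002]
force: [0.5, 0.5, -0.2]
finger_gap: 0.0747
```

```bash
python3 - <<'E'
from h import *
st()
E
```

```text
11.18 pos [0.4705 0.0987 0.0075] rot [ 1.     0.011 -0.001] [-0.001 -0.    -1.   ] F [ 0.5  0.5 -0.2] T [ 0.02 -0.01  0.05] gap 0.0747 q [ 0.04  0.49 -0.45  2.17  0.4   0.56 -0.7 ]
```

Emit:
jog_arm(
  deltas=[
    [0,0.8,0,0,0,0,7.5],
    [0,0.8,0,0,0,0,7.5],
    [0,0.6,0,0,0,0,7.5],
    [0,0.4,0,0,0,0,7.5],
    [0,0.4,0,0,0,0,7.5],
    [0,0.4,0,0,0,0,7.5],
    [0,0.4,0,0,0,0,7.5],
    [0,0.4,0,0,0,0,7.5],
    [0,0.4,0,0,0,0,7.5],
    [0,0.4,0,0,0,0,7.5],
    [0,0.4,0,0,0,0,7.5],
    [0,0.4,0,0,0,0,7.5],
    [0,0.4,0,0,0,0,7.5],
    [0,0.4,0,0,0,0,7.5],
    [0,0.4,0,0,0,0,7.5],
  ],
)

```text
time_s: 12.43
eef_pos: [0.4714, 0.0283, 0.0073]
ee_rot: [-3.141, -0.016, 0.0]
force: [0.6, 1.3, 0.0]
finger_gap: 0.0749
```

```bash
python3 - <<'E'
from h import *
st();m=r.camera_model('wrist');im=r.get_image('wrist');cv2.imwrite('pics/w8.png',im);np.save('m8.npy',m,allow_pickle=True)
im=r.get_image('scene');cv2.imwrite('pics/sc8.png',cv2.resize(im[170:300,290:470],None,fx=4.4,fy=4.4,interpolation=cv2.INTER_CUBIC))
E
```

```text
12.43 pos [0.4714 0.0283 0.0073] rot [ 1.    0.01 -0.  ] [-0.  0. -1.] F [0.6 1.3 0. ] T [ 0.22  0.   -0.05] gap 0.0749 q [ 0.18  0.48 -0.45  2.19  0.4   0.55 -0.56]
```

View pics/sc8.png

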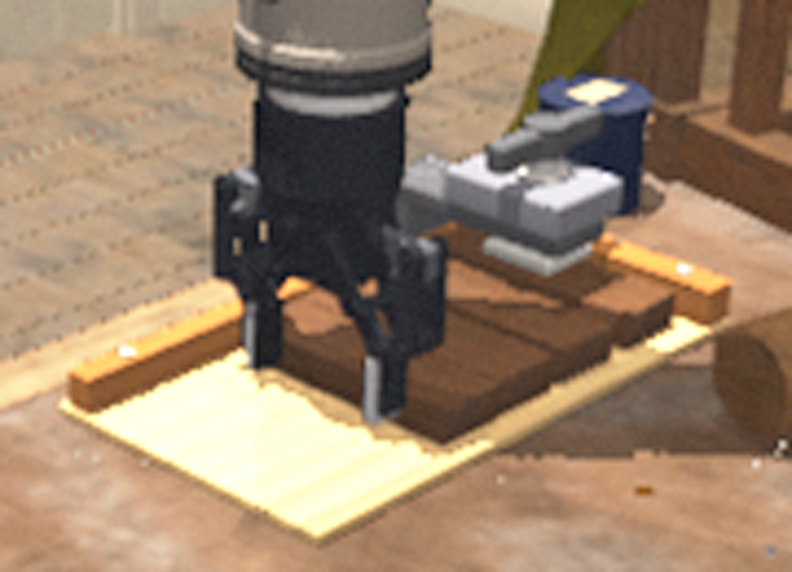

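Emit:
jog_arm(
  deltas=[
    [0,0.3,0,0,0,0,7.5],
    [0,0.3,0,0,0,0,7.5],
    [0,0.3,0,0,0,0,7.5],
    [0,0.3,0,0,0,0,7.5],
    [0,0.3,0,0,0,0,7.5],
    [0,0.3,0,0,0,0,7.5],
    [0,0.2,0,0,0,0,7.5],
    [0,0.2,0,0,0,0,7.5],
    [0,0.2,0,0,0,0,7.5],
  ],
)

```text
time_s: 13.28
eef_pos: [0.4717, 0.0046, 0.0073]
ee_rot: [-3.141, -0.016, -0.0]
force: [0.6, 2.3, 0.4]
finger_gap: 0.0749
```

Emit:
jog_arm(
  deltas=[
    [0,0.1,0,0,0,0,7.5],
    [0,0.1,0,0,0,0,7.5],
    [0,0.1,0,0,0,0,7.5],
    [0,0.1,0,0,0,0,7.5],
  ],
)

```text
time_s: 13.62
eef_pos: [0.4717, 0.0007, 0.0074]
ee_rot: [-3.141, -0.016, -0.0]
force: [0.8, 2.7, 0.1]
finger_gap: 0.0749
```

Emit:
jog_arm(
  deltas=[
    [0,0.1,0,0,0,0,7.5],
    [0,0.1,0,0,0,0,7.5],
    [0,0.1,0,0,0,0,7.5],
  ],
)

```text
time_s: 13.87
eef_pos: [0.4717, -0.0016, 0.0074]
ee_rot: [-3.141, -0.017, -0.0]
force: [-2.7, 12.6, 1.8]
finger_gap: 0.0751
```

```bash
python3 - <<'E'
from h import *
st()
E
```

```text
13.87 pos [ 0.4717 -0.0016  0.0074] rot [1.    0.011 0.   ] [ 0.     0.001 -1.   ] F [-2.7 12.6  1.8] T [ 2.61  0.54 -0.02] gap 0.0751 q [ 0.25  0.48 -0.45  2.19  0.4   0.55 -0.49]
```

Emit:
jog_arm(
  deltas=[
    [0,0.1,0,0,0,0,7.5],
    [0,0,0,0,0,0,7.5],
    [0,0,0,0,0,0,7.5],
  ],
)

```text
time_s: 14.12
eef_pos: [0.4715, -0.0017, 0.0073]
ee_rot: [-3.14, -0.018, 0.0]
force: [-2.7, 13.8, 2.3]
finger_gap: 0.0748
```

```bash
python3 - <<'E'
from h import *
st()
im=r.get_image('scene');cv2.imwrite('pics/sc9.png',cv2.resize(im[170:300,290:470],None,fx=4.4,fy=4.4,interpolation=cv2.INTER_CUBIC))
E
```

```text
14.12 pos [ 0.4715 -0.0017  0.0073] rot [ 1.     0.011 -0.   ] [-0.     0.002 -1.   ] F [-2.7 13.8  2.3] T [ 2.76  0.71 -0.05] gap 0.0748 q [ 0.25  0.48 -0.45  2.19  0.4   0.55 -0.49]
```

View pics/sc9.png

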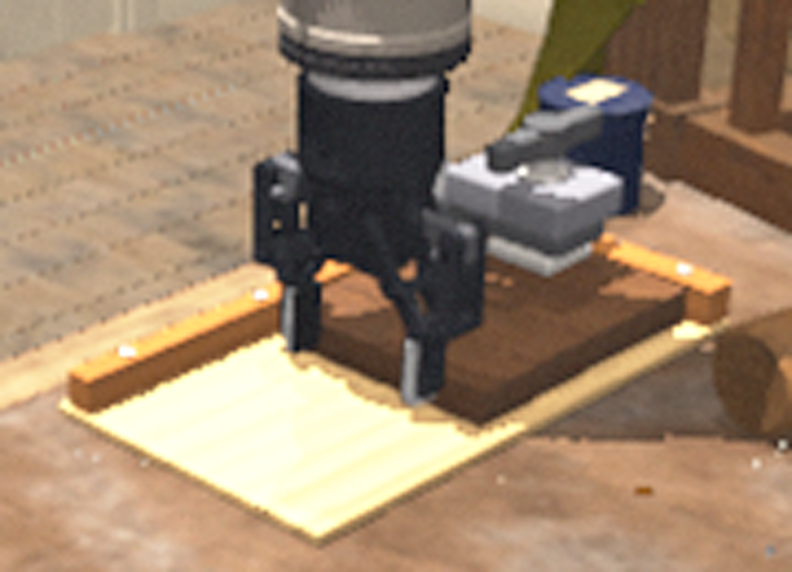

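Emit:
jog_arm(
  deltas=[
    [0,-0.2,0,0,0,0,7.5],
    [0,-0.5,0,0,0,0,7.5],
    [0,-0.5,-1,0,0,0,7.5],
    [0,0,-3,0,0,0,7.5],
    [0,0,-4,0,0,0,7.5],
    [0,1,-4,0,0,0,7.5],
    [0,3,-3,0,0,0,7.5],
    [0,4,-1,0,0,0,7.5],
    [0,4,0,0,0,0,7.5],
    [0,2.5,0,0,0,0,7.5],
    [0,0,0,0,0,0,7.5],
    [0,0,0,0,0,0,7.5],
  ],
)

```text
time_s: 15.17
eef_pos: [0.4727, -0.1369, 0.1674]
ee_rot: [3.141, 0.011, 0.0]
force: [-0.7, 1.0, -0.4]
finger_gap: 0.075
```

```bash
python3 - <<'E'
from h import *
st();m=r.camera_model('wrist');im=r.get_image('wrist');cv2.imwrite('pics/w10.png',im);np.save('m10.npy',m,allow_pickle=True)
E
```

```text
15.17 pos [ 0.4727 -0.1369  0.1674] rot [1.    0.007 0.   ] [ 0. -0. -1.] F [-0.7  1.  -0.4] T [ 0.03 -0.09  0.01] gap 0.075 q [ 0.59  0.24 -0.5   2.05  0.15  0.89  0.02]
```

View pics/w10.png

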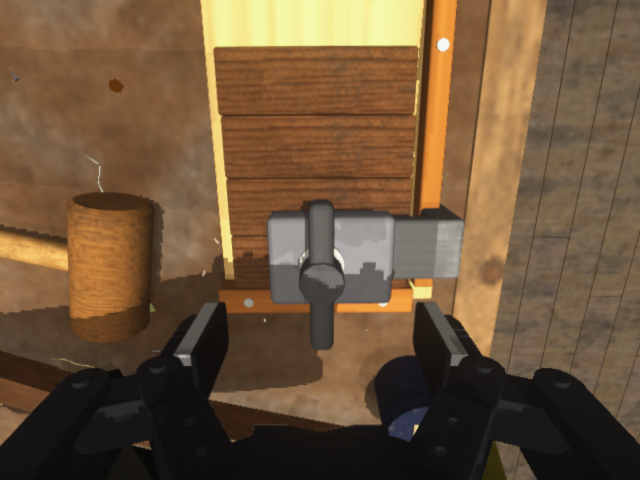

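```bash
python3 - <<'E'
from h import *
im=cv2.imread('pics/w10.png');cv2.imwrite('pics/w10z.png',cv2.resize(im[30:360,195:470],None,fx=1.8,fy=1.8,interpolation=cv2.INTER_CUBIC))
cv2.imwrite('pics/w10y.png',cv2.resize(im[220:320,200:330],None,fx=6,fy=6,interpolation=cv2.INTER_CUBIC))
E
```

```text
(no output)
```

View pics/w10z.png

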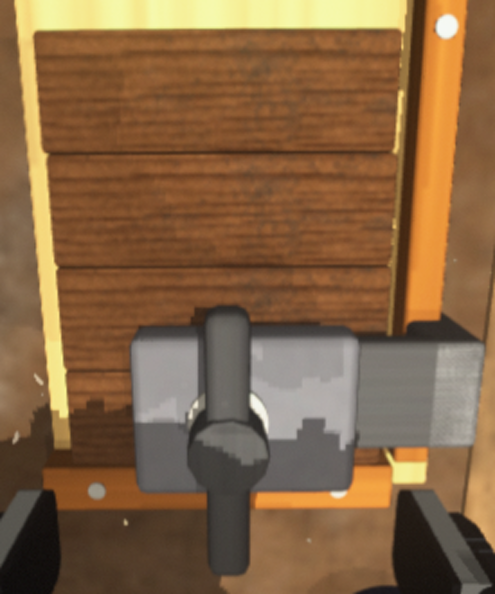

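View pics/w10y.png

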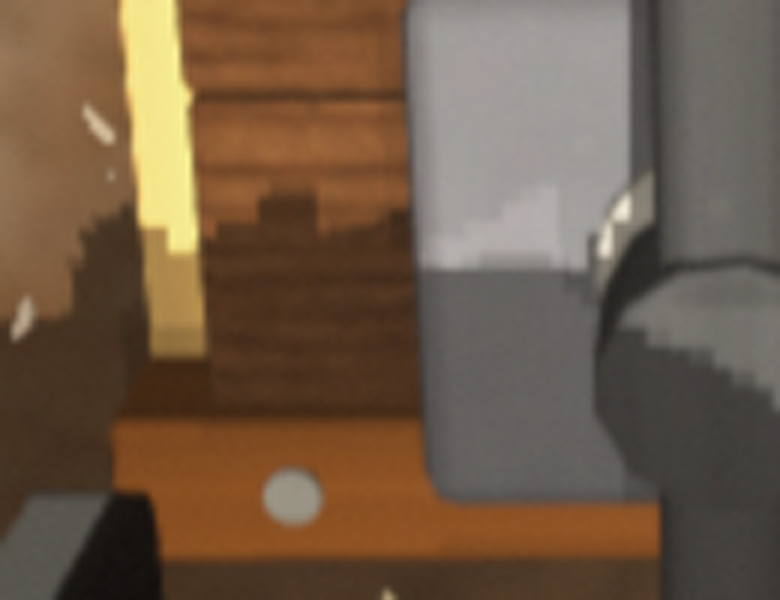

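```bash
python3 - <<'E'
from h import *
m=np.load('m10.npy',allow_pickle=True).item()
f=lambda p,z:np.round(onz(m,195+p[0]/1.8,30+p[1]/1.8,z),4)
print('end+',f((229,308),.118),'end-',f((228,574),.118),'L',f((206,330),.118),f((251,330),.118),f((208,560),.118),f((249,560),.118))
for z in (.09,.118,.125,.135): print('boss',z,f((228,456),z),f((188,456),z),f((269,456),z))
print('collar',f((228,415),.088))
print('stop top',f((45,466),.032),f((388,470),.032),'r1 edge',f((60,466),.03),'r4 open',f((35,31),.03),f((403,30),.03),'hous',[f(p,.088) for p in [(132,328),(355,328),(352,490),(142,492)]])
E
```

```text
end+ [ 0.4738 -0.1012  0.118 ] end- [ 0.4742 -0.1902  0.118 ] L [ 0.4671 -0.1078  0.118 ] [ 0.4802 -0.1077  0.118 ] [ 0.4676 -0.185   0.118 ] [ 0.481  -0.1849  0.118 ]
boss 0.09 [ 0.4741 -0.1608  0.09  ] [ 0.4599 -0.1609  0.09  ] [ 0.4886 -0.1607  0.09  ]
boss 0.118 [ 0.4739 -0.1478  0.118 ] [ 0.4615 -0.1479  0.118 ] [ 0.4865 -0.1477  0.118 ]
boss 0.125 [ 0.4738 -0.1445  0.125 ] [ 0.4619 -0.1446  0.125 ] [ 0.486  -0.1444  0.125 ]
boss 0.135 [ 0.4737 -0.1399  0.135 ] [ 0.4625 -0.14    0.135 ] [ 0.4852 -0.1398  0.135 ]
collar [ 0.474 -0.146  0.088]
stop top [ 0.3921 -0.1932  0.032 ] [ 0.5468 -0.1942  0.032 ] r1 edge [ 0.3984 -0.1941  0.03  ] r4 open [ 0.4008 -0.0151  0.03  ] [ 0.5387 -0.0138  0.03  ] hous [array([ 0.4415, -0.1149,  0.088 ]), array([ 0.5164, -0.1144,  0.088 ]), array([ 0.5193, -0.175 ,  0.088 ]), array([ 0.4429, -0.1763,  0.088 ])]
```

Emit:
jog_arm(
  deltas=[
    [0.1,-1.1,0,0,0,0,4],
    [0,-1,1,0,0,0,4],
    [0,0,2,0,0,0,4],
    [0,0,0,0,0,0,4],
    [0,0,0,0,0,0,4],
  ],
)

```text
time_s: 15.63
eef_pos: [0.4734, -0.113, 0.1366]
ee_rot: [-3.141, -0.02, 0.003]
force: [-0.5, -0.3, 1.0]
finger_gap: 0.04
```

```bash
python3 - <<'E'
from h import *
st();m=r.camera_model('wrist');im=r.get_image('wrist');cv2.imwrite('pics/w11.png',im);np.save('m11.npy',m,allow_pickle=True)
plan([.4738,-.1157,.093],.006,grip=4)
E
```

```text
15.63 pos [ 0.4734 -0.113   0.1366] rot [ 1.     0.012 -0.002] [-0.002  0.001 -1.   ] F [-0.5 -0.3  1. ] T [ 0.02 -0.04  0.02] gap 0.04 q [ 0.54  0.28 -0.51  2.08  0.18  0.82 -0.06]
from [ 0.474  -0.1135  0.1372] yaw 0.0118 dist [-0.02 -0.22 -4.42] dyaw -0.0058 tilt [-0.0005  0.0005] n 2
[[-0.01, 0.11, 2.21, 0, 0, np.float64(0.0029), 4], [-0.01, 0.11, 2.21, 0, 0, np.float64(0.0029), 4]]
end [ 0.4738 -0.1157  0.093 ] 0.006
```

View pics/w11.png

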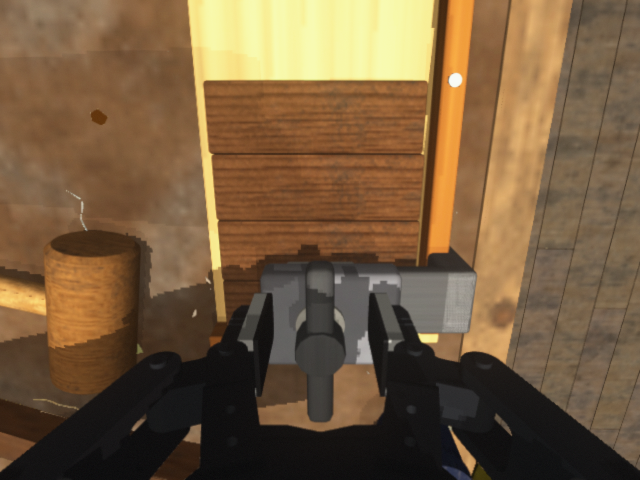

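Emit:
jog_arm(
  deltas=[
    [0,0.1,2,0,0,0.003,4],
    [0,0.1,1.7,0,0,0.003,4],
    [0,0,0.7,0,0,0,4],
    [0,0,0,0,0,0,1],
    [0,0,0,0,0,0,1],
    [0,0,0,0,0,0,1],
    [0,0,0,0,0,0,1],
    [0,0,0,0,0,0,1],
  ],
  force=40,
)

```text
time_s: 16.35
eef_pos: [0.4737, -0.1164, 0.0937]
ee_rot: [-3.141, -0.006, 0.0]
force: [-5.0, 4.0, 3.1]
finger_gap: 0.0132
```

```bash
python3 - <<'E'
from h import *
st()
E
```

```text
16.35 pos [ 0.4737 -0.1164  0.0937] rot [ 1.     0.004 -0.   ] [-0.  0. -1.] F [-5.   4.   3.1] T [ 0.8   1.04 -0.4 ] gap 0.0132 q [ 0.52  0.34 -0.48  2.12  0.24  0.73 -0.11]
```

Emit:
jog_arm(
  deltas=[
    [-0.15,0,0,0,0,-0.05,1],
    [-0.15,0.01,0,0,0,-0.05,1],
    [0,0,0,0,0,0,1],
  ],
)

```text
time_s: 16.6
eef_pos: [0.4704, -0.1166, 0.0937]
ee_rot: [-3.137, -0.168, 0.001]
force: [-7.0, 4.5, 4.6]
finger_gap: 0.0133
```

```bash
python3 - <<'E'
from h import *
st()
E
```

```text
16.6 pos [ 0.4704 -0.1166  0.0937] rot [ 0.994  0.107 -0.   ] [-0.  0. -1.] F [-7.   4.5  4.6] T [ 0.99  1.4  -0.21] gap 0.0133 q [ 0.54  0.34 -0.5   2.12  0.25  0.73 -0.01]
```

Emit:
jog_arm(
  deltas=[
    [-0.15,0.01,0,0,0,-0.05,1],
    [-0.15,0,0,0,0,-0.05,1],
    [0,0,0,0,0,0,1],
  ],
)

```text
time_s: 16.85
eef_pos: [0.4673, -0.117, 0.0936]
ee_rot: [-3.125, -0.325, 0.001]
force: [-7.4, 4.8, 6.1]
finger_gap: 0.0136
```

```bash
python3 - <<'E'
from h import *
st();m=r.camera_model('wrist');im=r.get_image('wrist');cv2.imwrite('pics/w12.png',im)
im=r.get_image('scene');cv2.imwrite('pics/sc12.png',cv2.resize(im[150:280,310:470],None,fx=4.5,fy=4.5,interpolation=cv2.INTER_CUBIC))
E
```

```text
16.85 pos [ 0.4673 -0.117   0.0936] rot [ 0.979  0.206 -0.001] [-0.001  0.    -1.   ] F [-7.4  4.8  6.1] T [ 1.06  1.68 -0.28] gap 0.0136 q [ 0.57  0.34 -0.53  2.13  0.26  0.73  0.08]
```

View pics/w12.png

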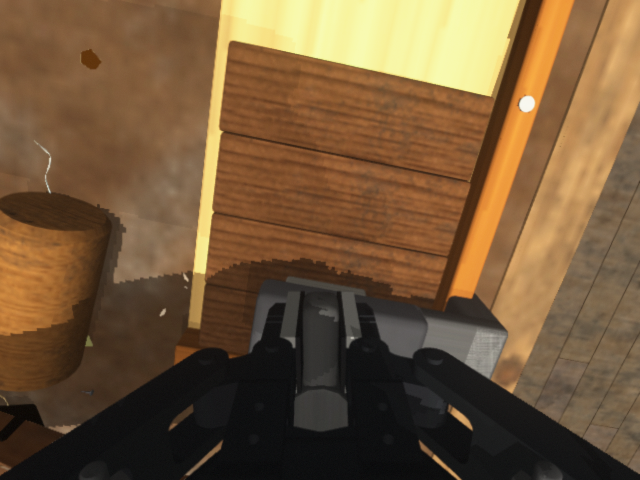

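View pics/sc12.png

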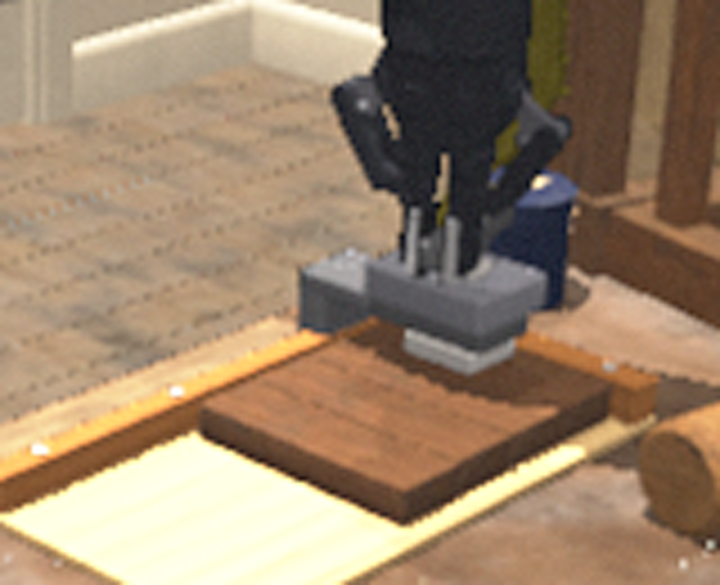

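Emit:
jog_arm(
  deltas=[
    [-0.22,0.01,0,0,0,-0.075,1],
    [-0.22,0.01,0,0,0,-0.075,1],
    [-0.22,0.01,0,0,0,-0.075,1],
    [-0.22,0.01,0,0,0,-0.075,1],
    [0,0,0,0,0,0,1],
  ],
)

```text
time_s: 17.37
eef_pos: [0.4585, -0.1203, 0.0936]
ee_rot: [-3.04, -0.79, 0.003]
force: [-12.7, 5.7, 12.3]
finger_gap: 0.0137
```

```bash
python3 - <<'E'
from h import *
st()
E
```

```text
17.37 pos [ 0.4585 -0.1203  0.0936] rot [ 0.873  0.487 -0.002] [-0.002 -0.    -1.   ] F [-12.7   5.7  12.3] T [ 1.19  2.57 -0.14] gap 0.0137 q [ 0.63  0.34 -0.59  2.14  0.28  0.74  0.36]
```

Emit:
jog_arm(
  deltas=[
    [-0.26,-0.02,-0.03,0,0,-0.075,1],
    [-0.26,-0.02,-0.03,0,0,-0.075,1],
    [-0.24,0,-0.03,0,0,-0.075,1],
    [-0.22,0.01,0,0,0,-0.075,1],
    [0,0,0,0,0,0,1],
  ],
)

```text
time_s: 17.78
eef_pos: [0.4508, -0.1261, 0.0938]
ee_rot: [-2.889, -1.234, 0.001]
force: [-2.2, 0.4, -11.3]
finger_gap: 0.0131
```

```bash
python3 - <<'E'
from h import *
st()
im=r.get_image('scene');cv2.imwrite('pics/sc13.png',cv2.resize(im[150:280,310:470],None,fx=4.5,fy=4.5,interpolation=cv2.INTER_CUBIC))
E
```

```text
17.78 pos [ 0.4508 -0.1261  0.0938] rot [ 0.691  0.723 -0.001] [-0.001  0.    -1.   ] F [ -2.2   0.4 -11.3] T [0.24 0.49 0.26] gap 0.0131 q [ 0.7   0.35 -0.66  2.15  0.31  0.74  0.65]
```

View pics/sc13.png

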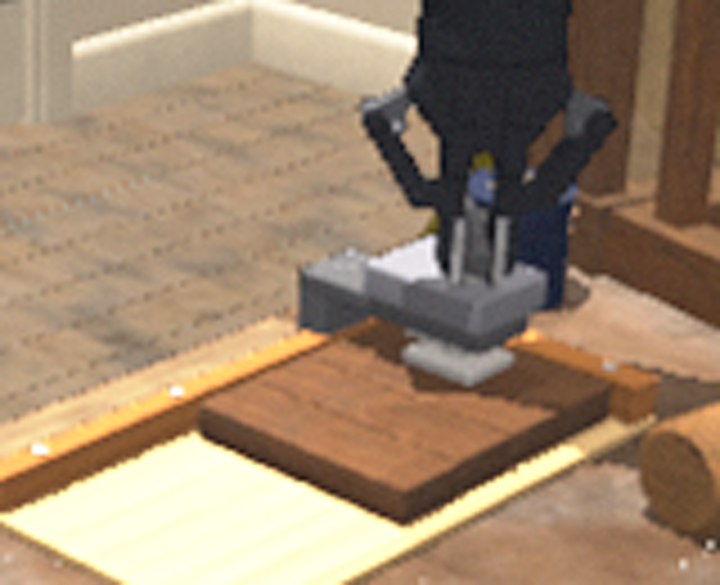

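Emit:
jog_arm(
  deltas=[
    [-0.15,0.01,0.02,0,0,-0.05,1],
    [-0.15,0,0.02,0,0,-0.05,1],
    [-0.15,0.01,0,0,0,-0.05,1],
    [-0.15,0,0,0,0,-0.05,1],
    [0,0,0,0,0,0,1],
  ],
  force=70,
)

```text
time_s: 18.25
eef_pos: [0.4472, -0.1307, 0.0938]
ee_rot: [-2.754, -1.511, 0.002]
force: [-9.5, 1.7, 3.6]
finger_gap: 0.0127
```

```bash
python3 - <<'E'
from h import *
s=st();M=R.from_rotvec(s['ee_rot']).as_matrix();print(np.arctan2(M[1,0],M[0,0]))
E
```

```text
18.25 pos [ 0.4472 -0.1307  0.0938] rot [ 0.537  0.843 -0.001] [-0.001 -0.001 -1.   ] F [-9.5  1.7  3.6] T [ 0.39  1.8  -0.08] gap 0.0127 q [ 0.75  0.35 -0.7   2.15  0.34  0.75  0.84]
1.0036896688175478
```

Emit:
jog_arm(
  deltas=[
    [-0.12,0,0,0,0,-0.04,1],
    [-0.12,0,0,0,0,-0.04,1],
    [0,0,0,0,0,0,1],
  ],
)

```text
time_s: 18.5
eef_pos: [0.4462, -0.1325, 0.0938]
ee_rot: [-2.692, -1.618, 0.001]
force: [-7.2, 4.3, 3.2]
finger_gap: 0.0125
```

```bash
python3 - <<'E'
from h import *
s=st();M=R.from_rotvec(s['ee_rot']).as_matrix();print(np.arctan2(M[1,0],M[0,0]))
E
```

```text
18.5 pos [ 0.4462 -0.1325  0.0938] rot [ 0.469  0.883 -0.   ] [-0.001 -0.    -1.   ] F [-7.2  4.3  3.2] T [ 0.9   1.53 -0.75] gap 0.0125 q [ 0.77  0.36 -0.72  2.15  0.34  0.75  0.91]
1.082500276073154
```

Emit:
jog_arm(
  deltas=[
    [-0.12,0,0,0,0,-0.04,1],
    [-0.12,0,0,0,0,-0.04,1],
    [0,0,0,0,0,0,1],
    [0,0,0,0,0,0,1],
  ],
  force=90,
)

```text
time_s: 18.83
eef_pos: [0.4453, -0.1341, 0.0939]
ee_rot: [-2.627, -1.721, 0.0]
force: [-5.6, 7.2, 2.5]
finger_gap: 0.0122
```

```bash
python3 - <<'E'
from h import *
s=st();M=R.from_rotvec(s['ee_rot']).as_matrix();print(np.arctan2(M[1,0],M[0,0]))
m=r.camera_model('wrist');im=r.get_image('wrist');cv2.imwrite('pics/w14.png',im)
im=r.get_image('scene');cv2.imwrite('pics/sc14.png',cv2.resize(im[150:280,310:470],None,fx=4.5,fy=4.5,interpolation=cv2.INTER_CUBIC))
E
```

```text
18.83 pos [ 0.4453 -0.1341  0.0939] rot [0.4   0.917 0.   ] [-0.001  0.001 -1.   ] F [-5.6  7.2  2.5] T [ 1.71  1.43 -1.42] gap 0.0122 q [ 0.79  0.36 -0.73  2.15  0.35  0.75  0.98]
1.1595490224706
```

View pics/w14.png

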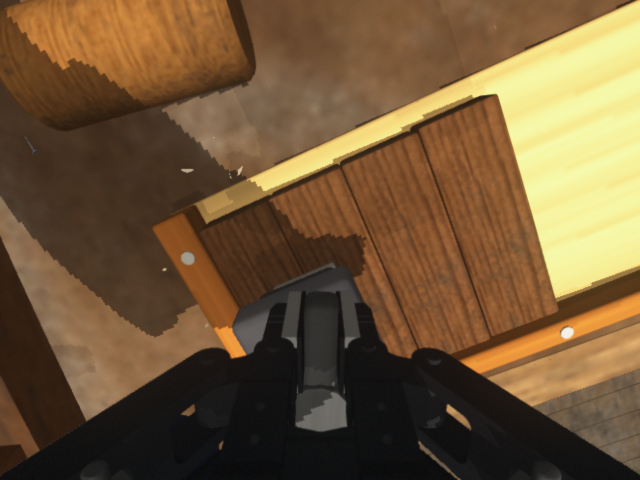

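View pics/sc14.png

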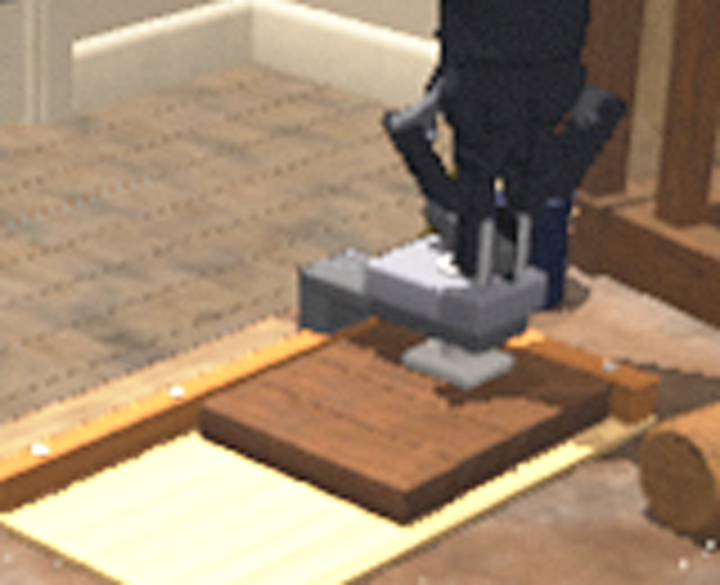

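Emit:
jog_arm(
  deltas=[
    [-0.1,0,0,0,0,-0.03,1],
    [-0.03,0,0,0,0,-0.01,1],
    [0,0,0,0,0,0,1],
    [0,0,0,0,0,0,1],
  ],
)

```text
time_s: 19.27
eef_pos: [0.445, -0.1348, 0.0939]
ee_rot: [-2.592, -1.772, -0.001]
force: [-6.1, 11.8, 2.5]
finger_gap: 0.0123
```

```bash
python3 - <<'E'
from h import *
s=st();M=R.from_rotvec(s['ee_rot']).as_matrix();print(np.arctan2(M[1,0],M[0,0]))
E
```

```text
19.27 pos [ 0.445  -0.1348  0.0939] rot [0.363 0.932 0.001] [-0.     0.001 -1.   ] F [-6.1 11.8  2.5] T [ 2.46  1.22 -1.81] gap 0.0123 q [ 0.8   0.36 -0.74  2.15  0.36  0.75  1.02]
1.199349500797079
```

Emit:
jog_arm(
  deltas=[
    [0,0,0,0,0,0,4],
    [0,0,0,0,0,0,4],
    [0,0,0,0,0,0,4],
    [0,0,-1,0,0,0,4],
    [0,0,-3,0,0,0,4],
    [0,0,-4,0,0,0,4],
    [0,0,-4,0,0,0.06,4],
    [0,-2,-2,0,0,0.12,4],
    [0,-2,0,0,0,0.12,4],
    [0,0,0,0,0,0.12,4],
    [0,0,0,0,0,0,4],
    [0,0,0,0,0,0,4],
  ],
)

```text
time_s: 20.27
eef_pos: [0.4101, -0.1175, 0.2341]
ee_rot: [2.9, 1.204, 0.001]
force: [0.6, 0.3, 0.3]
finger_gap: 0.0401
```

```bash
python3 - <<'E'
from h import *
s=st()
m=r.camera_model('wrist');im=r.get_image('wrist');cv2.imwrite('pics/w15.png',im);np.save('m15.npy',m,allow_pickle=True)
im=r.get_image('scene');cv2.imwrite('pics/sc15.png',cv2.resize(im[150:280,310:470],None,fx=4.5,fy=4.5,interpolation=cv2.INTER_CUBIC))
E
```

```text
20.27 pos [ 0.4101 -0.1175  0.2341] rot [0.706 0.708 0.   ] [ 0.001 -0.001 -1.   ] F [0.6 0.3 0.3] T [ 0.01 -0.02  0.02] gap 0.0401 q [ 0.92  0.06 -0.81  2.09  0.05  1.01  0.88]
```

View pics/w15.png

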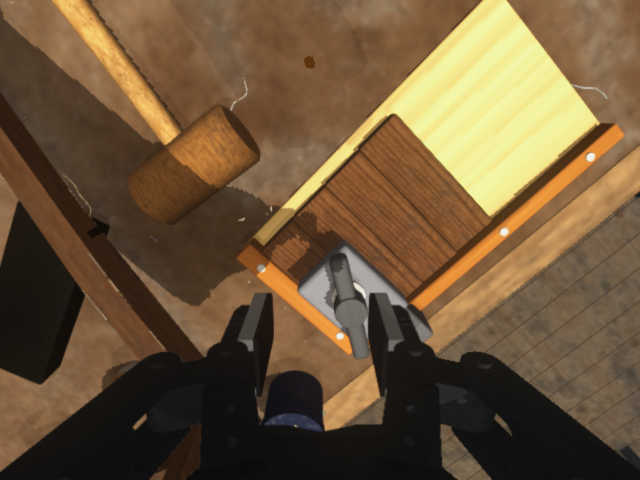

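View pics/sc15.png

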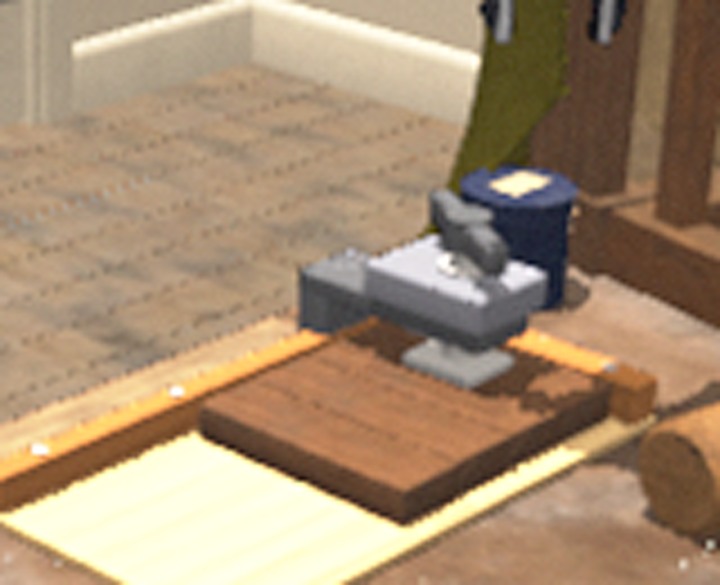

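```bash
python3 - <<'E'
from h import *
m=np.load('m15.npy',allow_pickle=True).item()
f=lambda p,z:onz(m,*p,z)
a,b=f((339,250),.118),f((361,357),.118);d=a-b;print(np.round(a,4),np.round(b,4),np.linalg.norm(d),np.arctan2(-d[0],d[1]))
c=[f(p,.03) for p in [(391,115),(490,215)]];print(np.round(c,4)); d=c[1]-c[0];print(np.linalg.norm(d),np.arctan2(d[1],d[0]))
im=cv2.imread('pics/w15.png');cv2.imwrite('pics/w15z.png',cv2.resize(im[100:370,230:500],None,fx=2.2,fy=2.2,interpolation=cv2.INTER_CUBIC))
r.get_image('side')
n=r.camera_model('side')
for q,z in [('button_tin',.044),('beeswax',.022)]:
    for g in r.masks_of('side',q)[:1]: print(q,g['conf'],g['extent'])
E
```

```text
[ 0.4302 -0.1191  0.118 ] [ 0.5086 -0.1702  0.118 ] 0.0935654388950867 0.9931738451020832
[[ 0.3979 -0.0187  0.03  ]
 [ 0.5322 -0.0119  0.03  ]]
0.13445092476767043 0.05051879590168513
button_tin 0.82 [239.8, 300.9, 278.1, 342.6]
beeswax 0.26 [328.9, 142.7, 355.8, 154.6]
```

View pics/w15z.png

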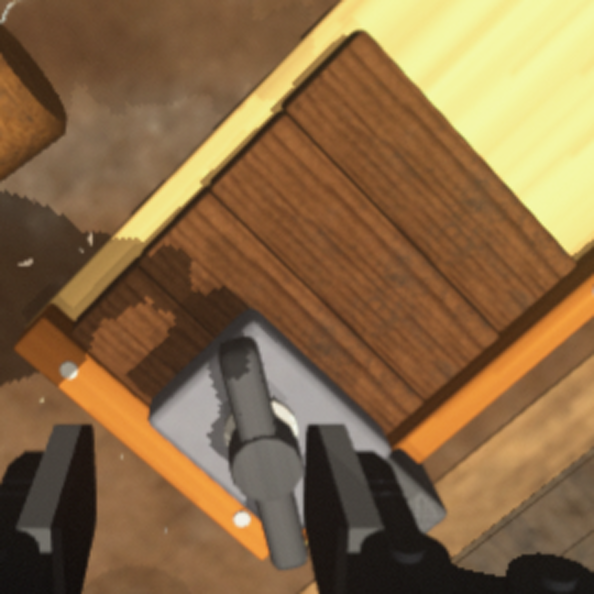

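```bash
python3 - <<'E'
from h import *
plan([.4727,-.1369,.19],.35,grip=6)
E
```

```text
from [ 0.4099 -0.1173  0.2331] yaw 0.7859 dist [ 6.28 -1.96 -4.31] dyaw -0.4359 tilt [-0.0004  0.0009] n 4
[[0.76, 1.46, 1.08, 0, 0, np.float64(0.109), 6], [0.92, 1.36, 1.07, 0, 0, np.float64(0.109), 6], [1.06, 1.26, 1.08, 0, 0, np.float64(0.109), 6], [1.19, 1.13, 1.08, 0, 0, np.float64(0.109), 6]]
end [ 0.4727 -0.1369  0.19  ] 0.3499
```

Emit:
jog_arm(
  deltas=[
    [0.8,1.4,1,0,0,0.109,6],
    [0.9,1.4,1,0,0,0.109,6],
    [1.1,1.3,1,0,0,0.109,6],
    [1.2,1.1,1,0,0,0.109,6],
    [0,0,0,0,0,0.109,6],
    [0,0,0,0,0,0.109,6],
    [0,0,0,0,0,0.109,6],
    [0,0,0,0,0,0,6],
    [0,0,0,0,0,0,6],
    [0,0,0,0,0,0,6],
  ],
)

```text
time_s: 21.35
eef_pos: [0.473, -0.1365, 0.1932]
ee_rot: [-3.141, -0.04, 0.0]
force: [-0.4, 0.6, 0.1]
finger_gap: 0.06
```

```bash
python3 - <<'E'
from h import *
s=st()
m=r.camera_model('wrist');im=r.get_image('wrist');cv2.imwrite('pics/w16.png',im);np.save('m16.npy',m,allow_pickle=True)
for d in r.masks_of('wrist','handle_grip')[:1]:
    g=d['region'];ys,xs=np.nonzero(g);P=np.array([onz(m,u,v,.118)[:2] for u,v in zip(xs,ys)])
    w,V=np.linalg.eigh(np.cov(P.T));print(d['conf'],P.mean(0),np.sqrt(w),np.arctan2(-V[0,1],V[1,1]))
cv2.imwrite('pics/w16z.png',cv2.resize(im[60:360,190:490],None,fx=2,fy=2,interpolation=cv2.INTER_CUBIC))
E
```

```text
21.35 pos [ 0.473  -0.1365  0.1932] rot [ 1.     0.025 -0.   ] [-0.  0. -1.] F [-0.4  0.6  0.1] T [-0.04  0.   -0.02] gap 0.06 q [ 0.76  0.23 -0.69  2.01  0.18  0.95  0.01]
0.6 [ 0.47284283 -0.14491782] [0.00588165 0.0233227 ] 1.0239829267521587
```

View pics/w16z.png

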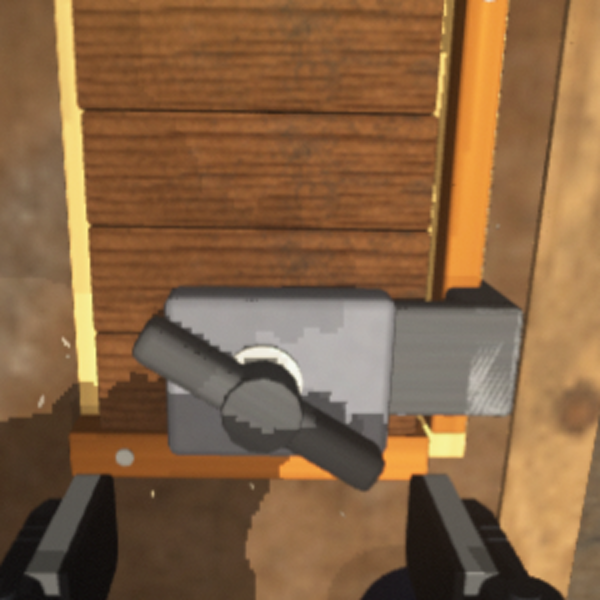

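```bash
python3 - <<'E'
import cv2,numpy as np
a=[cv2.resize(cv2.imread(f'pics/{n}.png')[270:450,250:400],None,fx=2.6,fy=3,interpolation=cv2.INTER_CUBIC) for n in('w12','w14')]
cv2.imwrite('pics/cmp.png',np.hstack(a))
E
```

```text
(no output)
```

View pics/cmp.png

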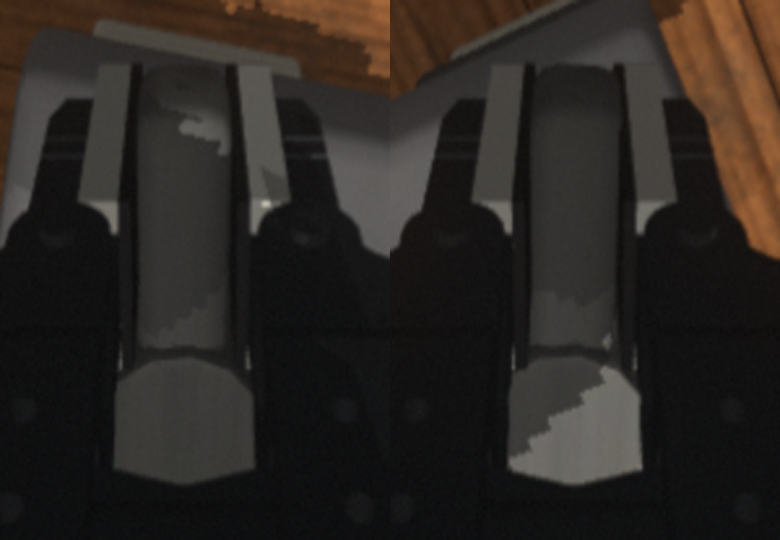

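```bash
python3 - <<'E'
from h import *
plan([.4474,-.1298,.15],1.02,grip=4)
E
```

```text
from [ 0.473  -0.1366  0.1933] yaw 0.0237 dist [-2.56  0.68 -4.33] dyaw 0.9963 tilt [-0.      0.0001] n 10
[[-0.25, -0.07, 0.43, 0, 0, np.float64(-0.0996), 4], [-0.25, -0.1, 0.44, 0, 0, np.float64(-0.0996), 4], [-0.23, -0.13, 0.43, 0, 0, np.float64(-0.0996), 4], [-0.22, -0.14, 0.43, 0, 0, np.float64(-0.0996), 4], [-0.21, -0.17, 0.43, 0, 0, np.float64(-0.0996), 4], [-0.19, -0.19, 0.44, 0, 0, np.float64(-0.0996), 4], [-0.17, -0.2, 0.43, 0, 0, np.float64(-0.0996), 4], [-0.14, -0.22, 0.43, 0, 0, np.float64(-0.0996), 4], [-0.13, -0.23, 0.43, 0, 0, np.float64(-0.0996), 4], [-0.1, -0.25, 0.44, 0, 0, np.float64(-0.0996), 4]]
end [ 0.4474 -0.1298  0.15  ] 1.0197
```

Emit:
jog_arm(
  deltas=[
    [-0.25,-0.1,0.4,0,0,-0.1,4],
    [-0.25,-0.1,0.4,0,0,-0.1,4],
    [-0.2,-0.1,0.4,0,0,-0.1,4],
    [-0.2,-0.15,0.4,0,0,-0.1,4],
    [-0.2,-0.15,0.4,0,0,-0.1,4],
    [-0.2,-0.2,0.4,0,0,-0.1,4],
    [-0.2,-0.2,0.5,0,0,-0.1,4],
    [-0.15,-0.2,0.5,0,0,-0.1,4],
    [-0.1,-0.2,0.5,0,0,-0.1,4],
    [-0.1,-0.25,0.5,0,0,-0.1,4],
    [0,0,0,0,0,0,4],
    [0,0,0,0,0,0,4],
  ],
)

```text
time_s: 22.45
eef_pos: [0.4481, -0.1302, 0.1493]
ee_rot: [-2.743, -1.532, 0.0]
force: [-0.2, -0.1, -0.0]
finger_gap: 0.0401
```

```bash
python3 - <<'E'
from h import *
s=st();cv2.imwrite('pics/w17.png',r.get_image('wrist'));plan([.4474,-.1298,.094],1.02,grip=4)
E
```

```text
22.45 pos [ 0.4481 -0.1302  0.1493] rot [0.525 0.851 0.   ] [-0.  0. -1.] F [-0.2 -0.1 -0. ] T [ 0.06 -0.02 -0.05] gap 0.0401 q [ 0.9   0.29 -0.85  2.1   0.28  0.87  0.9 ]
from [ 0.4483 -0.1302  0.1495] yaw 1.0178 dist [-0.09  0.04 -5.55] dyaw 0.0022 tilt [0.0002 0.0001] n 2
[[-0.01, -0.05, 2.78, 0, 0, np.float64(-0.0011), 4], [-0.01, -0.05, 2.77, 0, 0, np.float64(-0.0011), 4]]
end [ 0.4474 -0.1298  0.094 ] 1.02
```

View pics/w17.png

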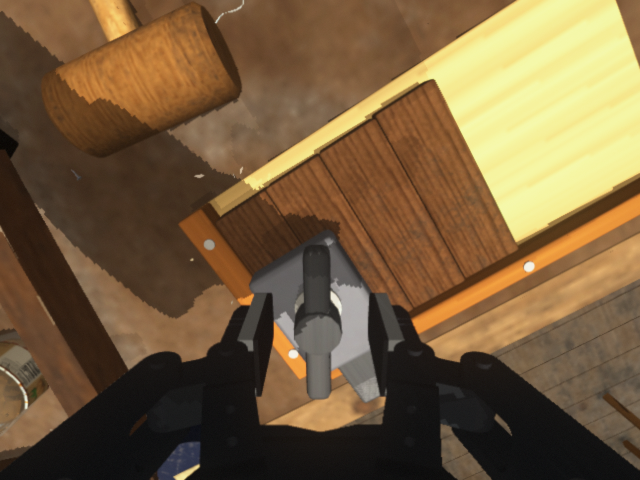

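Emit:
jog_arm(
  deltas=[
    [0,-0.05,2.5,0,0,-0.015,4],
    [0,0,2.5,0,0,0,4],
    [0,0,0.5,0,0,0,4],
    [0,0,0,0,0,0,1],
    [0,0,0,0,0,0,1],
    [0,0,0,0,0,0,1],
    [0,0,0,0,0,0,1],
    [0,0,0,0,0,0,1],
  ],
  force=60,
)

```text
time_s: 23.17
eef_pos: [0.447, -0.1306, 0.0952]
ee_rot: [2.731, 1.552, -0.003]
force: [-5.9, -3.1, -4.3]
finger_gap: 0.0128
```

```bash
python3 - <<'E'
from h import *
s=st();M=R.from_rotvec(s['ee_rot']).as_matrix();print(np.arctan2(M[1,0],M[0,0]))
E
```

```text
23.17 pos [ 0.447  -0.1306  0.0952] rot [ 0.512  0.859 -0.002] [-0.001 -0.001 -1.   ] F [-5.9 -3.1 -4.3] T [-0.77  1.18 -0.49] gap 0.0128 q [ 0.84  0.38 -0.8   2.15  0.39  0.77  0.81]
1.0336171339270084
```

Turn in small steps, watching torque.

Emit:
jog_arm(
  deltas=[
    [-0.12,0,0,0,0,-0.04,1],
    [-0.12,0,0,0,0,-0.04,1],
    [0,0,0,0,0,0,1],
  ],
)

```text
time_s: 23.42
eef_pos: [0.446, -0.1324, 0.0952]
ee_rot: [2.665, 1.663, -0.002]
force: [-6.7, -1.4, -0.4]
finger_gap: 0.0128
```

```bash
python3 - <<'E'
from h import *
s=st();M=R.from_rotvec(s['ee_rot']).as_matrix();print(np.arctan2(M[1,0],M[0,0]))
E
```

```text
23.42 pos [ 0.446  -0.1324  0.0952] rot [ 0.44   0.898 -0.001] [-0.001 -0.001 -1.   ] F [-6.7 -1.4 -0.4] T [-0.2   1.41 -0.96] gap 0.0128 q [ 0.86  0.38 -0.82  2.15  0.4   0.77  0.89]
1.1155922333615609
```

Emit:
jog_arm(
  deltas=[
    [-0.12,0,0,0,0,-0.04,1],
    [-0.12,0,0,0,0,-0.04,1],
    [0,0,0,0,0,0,1],
  ],
)

```text
time_s: 23.67
eef_pos: [0.4452, -0.1339, 0.0953]
ee_rot: [-2.597, -1.767, 0.0]
force: [-6.3, 3.2, 1.1]
finger_gap: 0.0132
```

```bash
python3 - <<'E'
from h import *
s=st();M=R.from_rotvec(s['ee_rot']).as_matrix();print(np.arctan2(M[1,0],M[0,0]))
im=r.get_image('wrist');m=r.camera_model('wrist');cv2.imwrite('pics/w18.png',cv2.resize(im[250:450,230:420],None,fx=3,fy=3))
im=r.get_image('scene');cv2.imwrite('pics/sc18.png',cv2.resize(im[190:250,370:450],None,fx=9,fy=9,interpolation=cv2.INTER_CUBIC))
E
```

```text
23.67 pos [ 0.4452 -0.1339  0.0953] rot [0.367 0.93  0.   ] [-0.  0. -1.] F [-6.3  3.2  1.1] T [ 0.87  1.33 -1.6 ] gap 0.0132 q [ 0.87  0.39 -0.84  2.15  0.41  0.77  0.97]
1.194946664691542
```

View pics/w18.png

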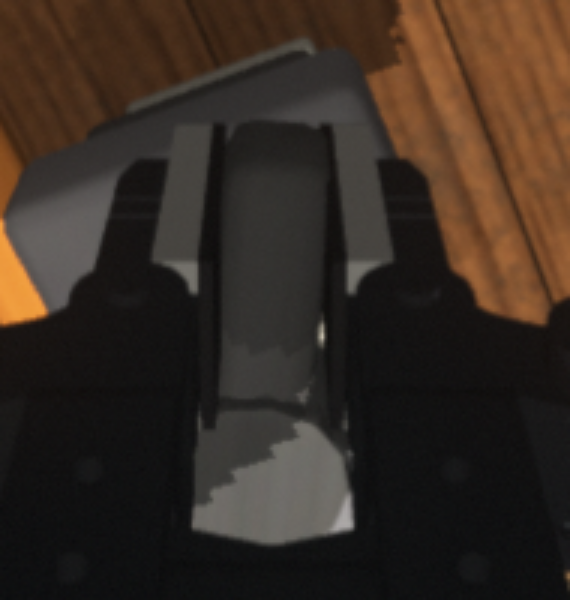

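View pics/sc18.png

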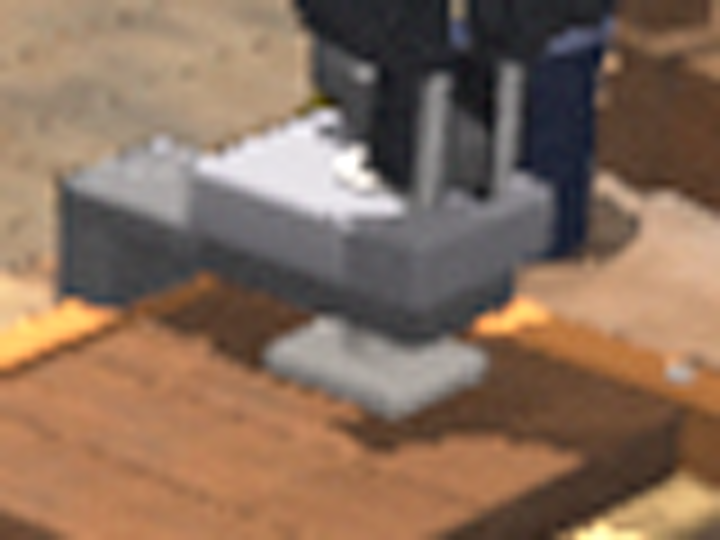

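Emit:
jog_arm(
  deltas=[
    [0,0,0,0,0,0,0.5],
    [-0.05,0,0,0,0,-0.01,0.5],
    [0,0,0,0,0,0,0.5],
    [0,0,0,0,0,0,0.5],
  ],
  force=120,
)

```text
time_s: 24.1
eef_pos: [0.4451, -0.1343, 0.0954]
ee_rot: [-2.591, -1.776, 0.001]
force: [-7.7, 4.0, 4.1]
finger_gap: 0.0122
```

```bash
python3 - <<'E'
from h import *
s=st();M=R.from_rotvec(s['ee_rot']).as_matrix();print(np.arctan2(M[1,0],M[0,0]))
im=r.get_image('wrist');m=r.camera_model('wrist');cv2.imwrite('pics/w19.png',cv2.resize(im[250:450,230:420],None,fx=3,fy=3))
E
```

```text
24.1 pos [ 0.4451 -0.1343  0.0954] rot [ 0.36   0.933 -0.   ] [-0.001  0.    -1.   ] F [-7.7  4.   4.1] T [ 1.01  1.5  -1.83] gap 0.0122 q [ 0.88  0.39 -0.84  2.15  0.41  0.77  0.97]
1.202075480797461
```

View pics/w19.png

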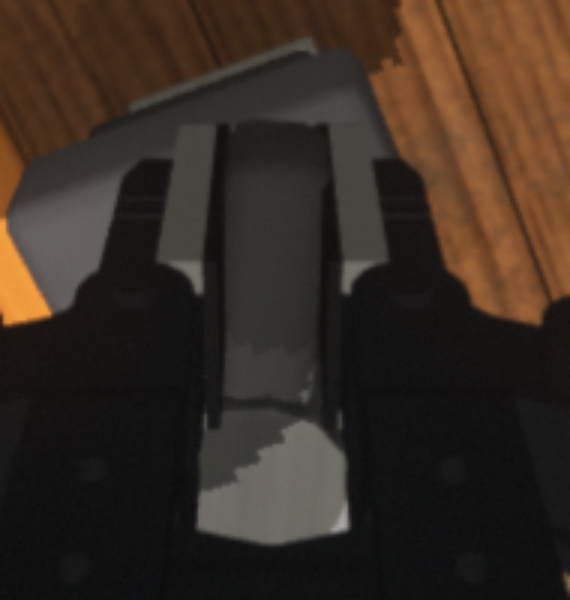

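Emit:
jog_arm(
  deltas=[
    [0.06,0,0,0,0,0.02,0.5],
    [0.03,0,0,0,0,0.01,0.5],
    [0,0,0,0,0,0,0.5],
  ],
)

```text
time_s: 24.4
eef_pos: [0.4452, -0.1339, 0.0954]
ee_rot: [2.618, 1.737, -0.002]
force: [-8.1, 0.9, 5.1]
finger_gap: 0.0119
```

```bash
python3 - <<'E'
from h import *
s=st();M=R.from_rotvec(s['ee_rot']).as_matrix();print(np.arctan2(M[1,0],M[0,0]))
E
```

```text
24.4 pos [ 0.4452 -0.1339  0.0954] rot [ 0.389  0.921 -0.001] [-0.001 -0.001 -1.   ] F [-8.1  0.9  5.1] T [ 0.28  1.69 -1.48] gap 0.0119 q [ 0.87  0.38 -0.83  2.15  0.41  0.77  0.94]
1.1715103008364482
```

Emit:
jog_arm(
  deltas=[
    [0.06,0,0,0,0,0.02,0.5],
    [0.06,0,0,0,0,0.02,0.5],
    [0,0,0,0,0,0,0.5],
  ],
)

```text
time_s: 24.65
eef_pos: [0.4457, -0.133, 0.0954]
ee_rot: [2.652, 1.683, -0.002]
force: [-8.7, -1.0, 3.8]
finger_gap: 0.0116
```

```bash
python3 - <<'E'
from h import *
s=st();M=R.from_rotvec(s['ee_rot']).as_matrix();print(np.arctan2(M[1,0],M[0,0]))
im=r.get_image('wrist');m=r.camera_model('wrist');cv2.imwrite('pics/w20.png',cv2.resize(im[250:450,230:420],None,fx=3,fy=3))
E
```

```text
24.65 pos [ 0.4457 -0.133   0.0954] rot [ 0.426  0.905 -0.001] [-0.001 -0.001 -1.   ] F [-8.7 -1.   3.8] T [-0.09  1.68 -1.16] gap 0.0116 q [ 0.86  0.38 -0.83  2.15  0.4   0.77  0.91]
1.1311619949225864
```

View pics/w20.png

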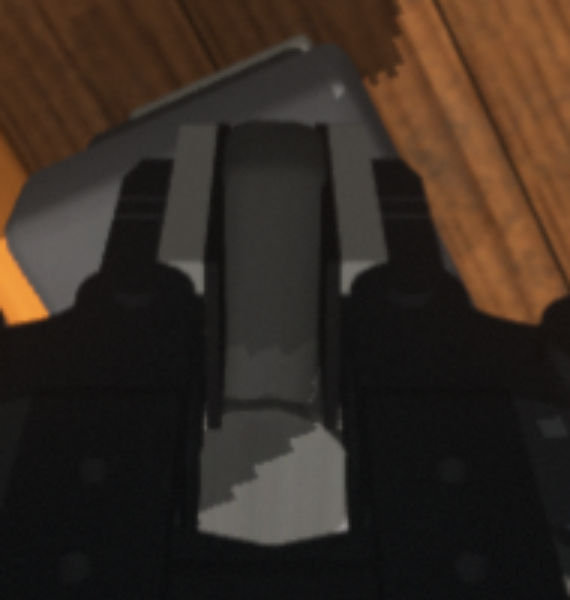

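```bash
python3 - <<'E'
from h import *
m=r.camera_model('wrist');s=r.state()
f=lambda p,z=.118:onz(m,230+p[0]/3,250+p[1]/3,z)
for a,b in [((226,150),(223,380)),((323,150),(319,380)),((275,130),(273,400))]:
    A,B=f(a),f(b);d=A-B;print(np.round(A,4),np.round(B,4),np.arctan2(-d[0],d[1]))
# pads inner edges (z approx .11)
for a,b in [((220,130),(208,420)),((326,130),(340,420))]:
    for z in (.118,.128):
        d=f(a,z)-f(b,z);print('pad',np.arctan2(-d[0],d[1]))
E
```

```text
[ 0.4283 -0.1314  0.118 ] [ 0.4572 -0.1459  0.118 ] 1.1074453674958051
[ 0.4331 -0.1212  0.118 ] [ 0.4624 -0.1349  0.118 ] 1.1310182755994826
[ 0.4284 -0.1251  0.118 ] [ 0.4627 -0.1415  0.118 ] 1.1263471959653717
pad 1.0800747345966688
pad 1.0800747345966673
pad 1.1910878479649978
pad 1.1910878479649982
```

Emit:
jog_arm(
  deltas=[
    [0.06,0,0,0,0,0.02,0.5],
    [0.06,0,0,0,0,0.02,0.5],
    [0,0,0,0,0,0,0.5],
  ],
)

```text
time_s: 24.95
eef_pos: [0.4461, -0.1322, 0.0953]
ee_rot: [2.685, 1.63, -0.003]
force: [-8.3, -2.3, 4.5]
finger_gap: 0.0114
```

```bash
cat >> h.py <<'E'
def ang():
    s=st();M=R.from_rotvec(s['ee_rot']).as_matrix();rr=np.array(s['eef_pos'])[:2]-[.473,-.1455];F=s['force'];print('yaw',np.arctan2(M[1,0],M[0,0]),'Taxis',s['torque'][2]+rr[0]*F[1]-rr[1]*F[0])
E
python3 -c "
from h import *
ang()"
```

```text
24.95 pos [ 0.4461 -0.1322  0.0953] rot [ 0.461  0.887 -0.002] [-0.001 -0.001 -1.   ] F [-8.3 -2.3  4.5] T [-0.49  1.76 -0.78] gap 0.0114 q [ 0.85  0.38 -0.82  2.15  0.4   0.77  0.87]
yaw 1.0914303900757485 Taxis -0.6082122919700674
```

Emit:
jog_arm(
  deltas=[
    [0.05,0,0,0,0,0.015,0.5],
    [0.03,0,0,0,0,0.01,0.5],
    [0,0,0,0,0,0,0.5],
  ],
)

```text
time_s: 25.2
eef_pos: [0.4464, -0.1317, 0.0953]
ee_rot: [2.704, 1.598, -0.003]
force: [-9.5, -3.8, 4.2]
finger_gap: 0.0113
```

```bash
python3 -c "
from h import *
ang()
im=r.get_image('wrist');m=r.camera_model('wrist');cv2.imwrite('pics/w21.png',cv2.resize(im[250:450,230:420],None,fx=3,fy=3));np.save('m21.npy',m,allow_pickle=True)"
```

```text
25.2 pos [ 0.4464 -0.1317  0.0953] rot [ 0.482  0.876 -0.002] [-0.001 -0.002 -1.   ] F [-9.5 -3.8  4.2] T [-0.83  1.86 -0.53] gap 0.0113 q [ 0.84  0.38 -0.81  2.15  0.4   0.77  0.85]
yaw 1.0673453369056172 Taxis -0.2950797755575454
```

View pics/w21.png

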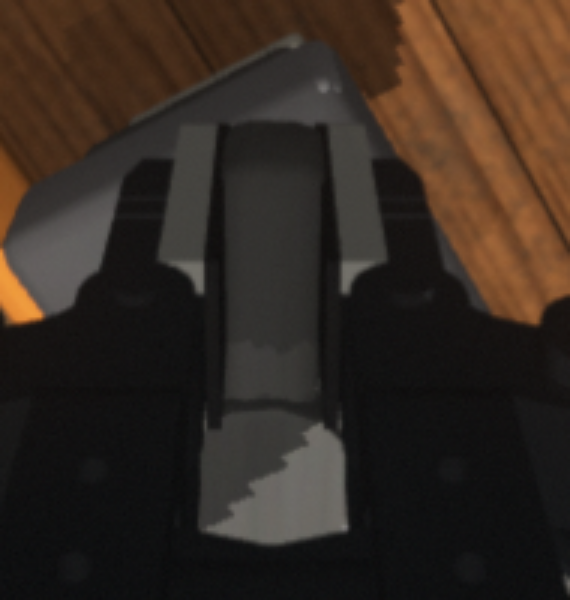

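Emit:
jog_arm(
  deltas=[
    [0,0,0,0,0,0,1.2],
    [0,0,0,0,0,0,1.2],
    [0,0,0,0,0,0,1.5],
    [0,0,0,0,0,0,1.8],
    [0,0,0,0,0,0,3],
    [0,0,0,0,0,0,4],
    [0,0,0,0,0,0,4],
  ],
  force=20,
)

```text
time_s: 25.83
eef_pos: [0.4475, -0.1306, 0.0947]
ee_rot: [2.701, 1.603, 0.001]
force: [0.3, -0.5, 0.4]
finger_gap: 0.0397
```

```bash
python3 -c "
from h import *
ang()
im=r.get_image('wrist');m=r.camera_model('wrist');cv2.imwrite('pics/w22.png',cv2.resize(im[250:450,230:420],None,fx=3,fy=3));np.save('m22.npy',m,allow_pickle=True)"
```

```text
25.83 pos [ 0.4475 -0.1306  0.0947] rot [0.479 0.878 0.   ] [ 0.001 -0.    -1.   ] F [ 0.3 -0.5  0.4] T [ 0.01 -0.   -0.01] gap 0.0397 q [ 0.84  0.38 -0.81  2.15  0.4   0.77  0.85]
yaw 1.0708778556730838 Taxis -0.004520047699419348
```

View pics/w22.png

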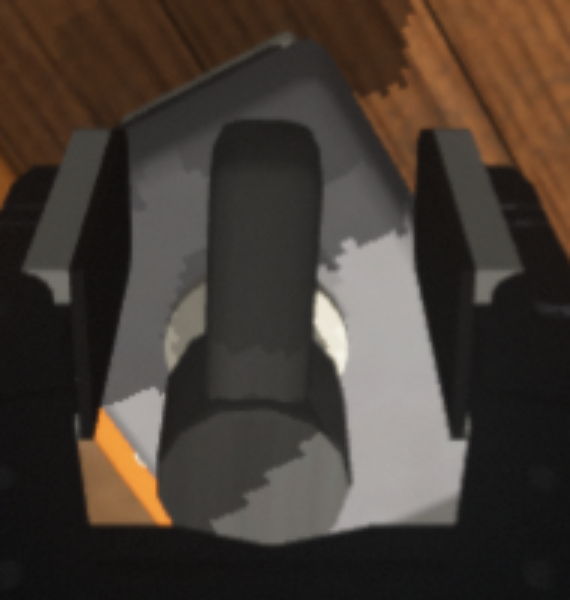

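```bash
python3 - <<'E'
from h import *
for k,L in (('m21',[((226,150),(224,380)),((323,150),(319,380))]),('m22',[((212,150),(208,395)),((322,160),(309,395))])):
    m=np.load(k+'.npy',allow_pickle=True).item();f=lambda p,z=.118:onz(m,230+p[0]/3,250+p[1]/3,z)
    for a,b in L:
        d=f(a)-f(b);print(k,np.arctan2(-d[0],d[1]))
E
```

```text
m21 1.0470053908782775
m21 1.066694929475491
m22 1.0393136383858546
m22 1.0357711822587985
```

Emit:
jog_arm(
  deltas=[
    [0,0,-1,0,0,0,4],
    [0,0,-3,0,0,0,4],
    [0,0,-3,0,0,0.1,4],
    [0,0,-2,0,0,0.1,4],
    [0.1,0.2,0,0,0,0.1,4],
    [0.2,0.2,0,0,0,0.1,4],
    [0.3,0.2,0,0,0,0.1,4],
    [0.3,0.2,0,0,0,0.1,4],
    [0.3,0.1,0,0,0,0.1,5],
    [0.3,0.1,0,0,0,0.1,5],
    [0.3,0.1,0,0,0,0.1,5],
    [0.3,0.1,0,0,0,0.1,5],
    [0,0,0,0,0,0.05,5],
    [0,0,0,0,0,0,5],
    [0,0,0,0,0,0,5],
    [0,0,0,0,0,0,5],
  ],
)

```text
time_s: 27.22
eef_pos: [0.4718, -0.131, 0.1846]
ee_rot: [-3.141, -0.036, -0.0]
force: [-0.1, -0.4, 0.2]
finger_gap: 0.05
```

```bash
python3 - <<'E'
from h import *
ang();m=r.camera_model('wrist');im=r.get_image('wrist');np.save('m23.npy',m,allow_pickle=True)
for d in r.masks_of('wrist','handle_grip')[:1]:
    g=d['region'];ys,xs=np.nonzero(g);P=np.array([onz(m,u,v,.118)[:2] for u,v in zip(xs,ys)])
    w,V=np.linalg.eigh(np.cov(P.T));print(d['conf'],P.mean(0),np.sqrt(w),np.arctan2(-V[0,1],V[1,1]))
cv2.imwrite('pics/w23.png',cv2.resize(im[60:360,190:490],None,fx=2,fy=2,interpolation=cv2.INTER_CUBIC))
im=r.get_image('scene');cv2.imwrite('pics/sc23.png',cv2.resize(im[185:255,350:450],None,fx=8,fy=8,interpolation=cv2.INTER_CUBIC))
E
```

```text
27.22 pos [ 0.4718 -0.131   0.1846] rot [1.    0.023 0.   ] [ 0.  0. -1.] F [-0.1 -0.4  0.2] T [ 0.04 -0.01  0.03] gap 0.05 q [ 0.76  0.24 -0.7   2.03  0.19  0.94 -0.02]
yaw 0.02323482280104279 Taxis 0.03215786668464516
0.89 [ 0.47242574 -0.14431967] [0.0061931  0.02308903] 1.0144176132521385
```

View pics/w23.png

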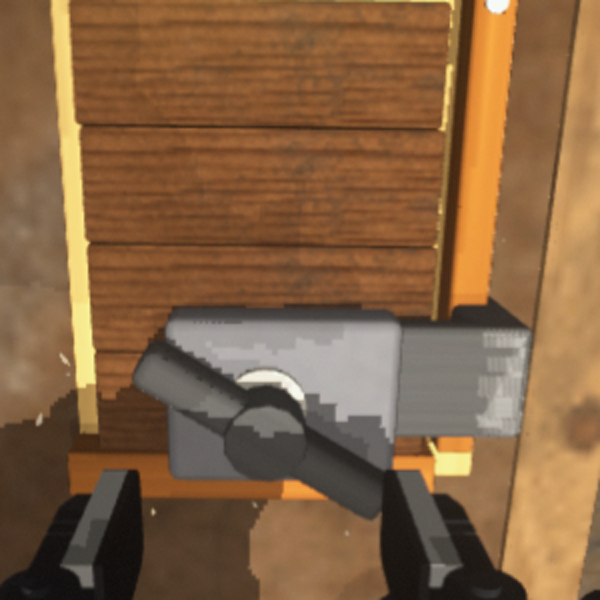

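View pics/sc23.png

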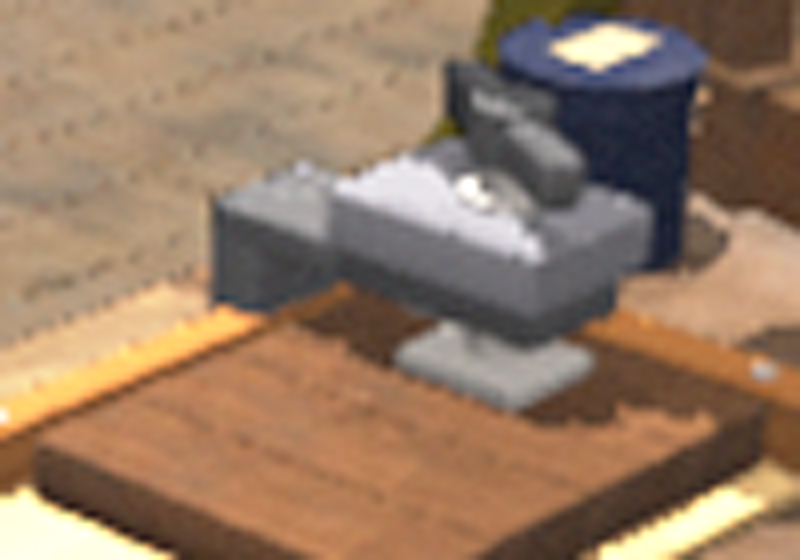

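```bash
python3 - <<'E'
from h import *
im=r.get_image('side');o=cv2.imread('pics/side0.png');d=cv2.absdiff(im,o)[290:410,230:310].max(2);print('tin/wax region diff',d.max(),(d>40).sum())
cv2.imwrite('pics/sd24.png',im)
m=np.load('m23.npy',allow_pickle=True).item();f=lambda p,z=.03:np.round(onz(m,190+p[0]/2,60+p[1]/2,z),4)
print('near ends',[f(p) for p in [(70,2),(80,125),(88,243),(96,352)]],'far ends',[f(p) for p in [(448,2),(441,128),(435,247)]],'stop',f((70,453),.032),f((434,455),.032),'fence',f((455,300)),f((475,10)))
E
```

```text
tin/wax region diff 4 0
near ends [array([ 0.4006, -0.0167,  0.03  ]), array([ 0.4022, -0.0594,  0.03  ]), array([ 0.4033, -0.1042,  0.03  ]), array([ 0.4045, -0.1494,  0.03  ])] far ends [array([ 0.5372, -0.0135,  0.03  ]), array([ 0.5386, -0.0574,  0.03  ]), array([ 0.5405, -0.1027,  0.03  ])] stop [ 0.3917 -0.1946  0.032 ] [ 0.5481 -0.192   0.032 ] fence [ 0.5506 -0.124   0.03  ] [ 0.5472 -0.0159  0.03  ]
```

View pics/sd24.png

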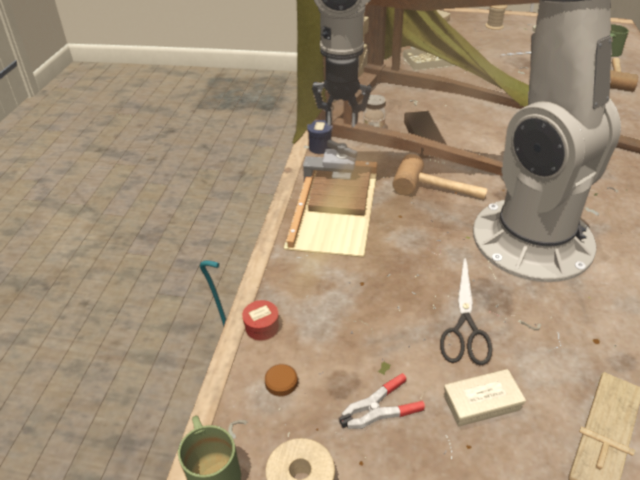

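```bash
python3 -c "
from h import *
st();print(r.finish_job())"
```

```text
27.42 pos [ 0.4717 -0.1311  0.1844] rot [1.    0.022 0.   ] [ 0.  0. -1.] F [ 0.1  0.  -0.5] T [-0.03  0.02 -0.03] gap 0.0502 q [ 0.76  0.24 -0.7   2.03  0.19  0.94 -0.02]
the job is handed in; nothing more can be done
None
```

The four rails are home against the stop and the press is clamped on them, but the clamp is looser than I meant it to be. I handed the job in at 27.4 s. How firm the clamp is remains the one open question.

- **Rails:** I laid the loose rail flat and parallel behind the other three. I pushed all four along together with the open fingers until they met the stop at about 13 N. The last pictures show closed seams about 45 mm apart, the row square against the stop, and the ends about 8–10 mm from the fence.
- **Press:** The handle gave anticlockwise, seen from above. I turned it twice to about 1.2 rad at the tool, reaching about 1.8 N m, and one shoe plate came down onto the rails.
- **Check that disagreed:** Both times the handle sprang back when the grip eased, to about 1.02–1.04 rad, and stayed there. That is well short of 1.1–1.2 rad. The second time I eased the load off slowly before letting go, and it settled in the same place. I think the clamp pushes back until the handle's 0.3 N m friction holds it, which would leave up to about 30 N on the rails. I did not measure that force.
- **Rest:** The gripper is open, clear of everything and feels no force. The tin and the wax look the same in the side picture as at the start.

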